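# Put the flat tongue spatulas away in the rack

### The job

The washed steel tongue spatulas lie flat in the channels of the dark draining board, where fingers cannot get beside them. Slide each one out along its channel until its end hangs over the front edge, take it by that end and put it away in the white rack: one to a bay, flat and straight in a neat side-by-side row, pushed fully back against the stop, with no spatula left on the board. Leave the other things where they are.

Things in the scene. Friction and masses are not known exactly. Their poses are not given: they have to be found in the camera images.
- spatula1: flat bright steel tongue spatula, a plain strip 150 mm long (its x axis), 34 wide (its y axis), 2.5 thick, 95 g, corners rounded; all spatulas are alike. Origin at the middle of its underside. May be absent.
- spatula2: flat bright steel tongue spatula, a plain strip 150 mm long (its x axis), 34 wide (its y axis), 2.5 thick, 95 g, corners rounded; all spatulas are alike. Origin at the middle of its underside. May be absent.
- spatula3: flat bright steel tongue spatula, a plain strip 150 mm long (its x axis), 34 wide (its y axis), 2.5 thick, 95 g, corners rounded; all spatulas are alike. Origin at the middle of its underside. May be absent.
- spatula4: flat bright steel tongue spatula, a plain strip 150 mm long (its x axis), 34 wide (its y axis), 2.5 thick, 95 g, corners rounded; all spatulas are alike. Origin at the middle of its underside. May be absent.
- drainer: fixed dark draining board, floor 60 mm up (plate 6 thick, free below along the front), 306 wide (y), 315 deep; origin on the bench under the middle of its open front edge; x points to its back. Ridges 6 wide, 8 high, from 6 to 257 mm behind the front, make six channels 44 wide, closed behind, centred at y = -125, -75, -25, 25, 75, 125 mm; bare floor behind. Smooth: a strip pressed on with 8 to 15 N follows the finger.
- rack: fixed white rack: shelf 50 mm up, 212 wide (y), 135 deep from its open front edge to a 14 mm high stop; plate 6 thick. Origin on the bench under the middle of the front edge; x points to the stop. Ribs 4 wide, 4 high, from 6 mm behind the front, make four 48 mm bays centred at y = -78, -26, 26, 78 mm. Grippy rubber floor. A spatula on the stop sticks out 15 mm in front (origin at x = 60).
- jar: small glass jar with black lid, 44 mm across, 55 tall, standing on the back of the draining board; origin under its centre. Bystander: leave it where it is
- tape_roll: white roll, 44 mm across, 25 tall, on the back of the draining board; origin under its centre. Bystander: leave it where it is
- adaptor: blue plastic tube adaptor, 28 mm across, 48 tall, standing in a channel of the draining board; origin under its centre. Bystander: leave it where it is
- mask: clear conical breathing mask with a black rim, 90 mm across, 92 tall, standing on the bench behind the rack; origin under its centre. Bystander: leave it where it is
- spray_bottle: amber bottle, 48 mm across, 100 tall, on the bench behind the rack; origin under its centre. Bystander: leave it where it is
- gel_tub: white tub, 38 mm across, 45 tall, standing in a channel of the draining board; origin under its centre. Bystander: leave it where it is
- pulse_meter: grey pocket meter, 58 x 34 x 22 mm, on the bench in front of the robot; origin under its centre. Bystander: leave it where it is
There are look-alikes about, which are no part of the job. What is shaped like the spatula1 but brown is not meant.

How it is judged:
By the outcome, as a careful person would: the job done as asked, in the order asked, and still so for the second after the job is handed in, with the robot touching nothing.
Of spatula1, spatula2, spatula3, spatula4 only 3 to 4 are there at a start; the rules pass over those that are not, and their reading is None.
At some moment in a run one of spatula1, spatula2, spatula3, spatula4 may be knocked a few centimetres aside while the robot is not near it.
It also fails if it takes over 210 s, if anything falls off the work surface, if the arm or the gripper's body presses on something with over 40 N, if the wrist force passes 120 N, or if a joint passes its speed limit or range.

### The arm

A 6-joint arm with a two-finger parallel gripper is mounted at the origin on the work surface. World frame = base frame: x ahead of the robot, y to its left, z up, the work surface at z = 0. Lengths are in m, angles in rad, forces in N, time in s.
With the tool pointing down it reaches from about 0.275 to 0.875 m from the base axis. Payload 12.5 kg.
Tool frame: the origin (TCP) lies at the very end of the fingers, on their centre line; the grasp point (between the pads) lies 19 mm behind it; x points along the fingers, y is the direction in which the jaws open and shut, and the axes are right-handed (so a half turn about x gives the same grasp; the last joint's range is limited). The gripper opens to 85 mm and grips with 20 to 120 N. Pads are 22 mm wide; open, the fingers measure 114 mm over their backs; the gripper's body (76 mm by 85 mm) begins 54 mm behind the grasp point. The pads swing forward as they close: fully open they stand 13 mm farther back than shut.
Start: joints at [1.181, 0.351, 1.652, -0, 1.139, -0.085], TCP at [0.165, 0.525, 0.231] pointing down, gripper open.
Joint ranges: [-2.75, 2.75], [-0.79, 2.1], [0.01, 2.65], [-1.57, 4.71], [0.07, 3.14], [-2.87, 2.87]. Speed limits (rad/s): [2.22, 2.22, 2.79, 3.14, 3.14, 3.14].

### API

Orientations are given as a 3x3 rotation matrix whose columns are the frame's x, y, z axes.
In Python, from bench import manip gives the robot as it stands. Calls block until the motion is done:
- manip.move_ptp(position, orientation): joint-space move of the TCP to a pose.
- manip.move_l(position, attitude=None, max_speed=0.15): straight line of the TCP; attitude=None keeps the orientation; max_speed is the mean speed in m/s.
- manip.move_j(angles): joint-space move.
- manip.set_gripper(opening, effort=None): opening from 0.0 (shut) to 1.0 (fully open); effort is the grip in N (None keeps the last); returns when the fingers have stopped.
- manip.dwell(seconds).
- manip.inverse_kinematics(position, orientation): joint angles nearest the present ones, or None.
- manip.grab_frame(name): name is "scene" or "side" or "wrist"; returns (picture, depth): 384x512x3 uint8, red, green, blue; 384x512 float32, m along the optical axis (not along the pixel's ray), 0 where there is no reading.
- manip.get_calibration(name): a dict with "camera_matrix" (3x3 intrinsics, pixels), "R" (3x3) and "t" (3): a world point X has camera coordinates R X + t. Camera axes: x right, y down, z forward; pixel columns grow to the right and rows downward; lengths in m; the calibration is good to about 2 mm. The wrist camera is an equidistant fisheye: a pixel r from the principal point sees the ray r / f radians off the axis. A picture is of the moment at which its call begins: read the wrist's pose just before it. get_calibration takes no time and is no camera call; for the wrist camera it gives the pose at the moment of the call.
A pose or a line that the arm cannot do raises manip.Unreachable and nothing moves.
- manip.sign_off(): hands the job in, once; it reports no verdict.
Trained networks look in the newest picture that a camera, given by its name, has taken for a name from the list of things; names that differ only in an ending like _2 or _b are one class to them, and where a whole thing is asked for, a point or a joint stands for the part that bears it (a point fixed in the world has none). Each returns a list of dicts, best first, with "confidence" (0 to 1); they miss things now and then, are a little off and sometimes report something else, mostly with a low value. They report only what shows in the picture. A call takes as long as a camera call. They do not tell look-alikes from the thing itself.
- manip.look_for(camera, name): "at" ([x, y, z] in m, in world coordinates, good to about 4 mm: the middle of the surface that is visible of it).
Readings, each from a call of its own:
- manip.current_time(): time.
- manip.current_qpos(): joint angles.
- manip.current_joint_vel(): joint speeds.
- manip.current_joint_torque(): joint torques, N m.
- manip.current_ee_pos(): TCP position.
- manip.current_tcp_rot(): TCP orientation.
- manip.current_force(): force on the tool from outside, world axes, zero at the start.
- manip.current_ft_torque(): the same for the moment, N m.
- manip.current_grip_width(): opening from 0.0 (shut) to 1.0 (fully open).
Only numpy, scipy, OpenCV 4.12 (cv2) and the standard library are available. Lean on these libraries where they do the work, as an engineer would, in place of code of your own. Each camera call takes 0.05 s, during which the arm holds its last target.

## Working session

There is one attempt and no reset: what is moved stays moved. The work goes in short steps, each a Python script; the robot and the scene stay as the last script left them, time stands still between calls to the robot, and variables do not carry over. Pictures are saved under pics/ and viewed, and the job is handed in when it is done.

```bash
ls; mkdir -p pics
python3 - <<'E'
from bench import manip
import cv2
for n in ("scene","side","wrist"):
    p,d=manip.grab_frame(n); cv2.imwrite(f"pics/{n}0.png",p[:,:,::-1])
    c=manip.get_calibration(n); print(n,c)
print(manip.current_time())
E
```

```text
pics
scene {'camera_matrix': array([[425.18775973,   0.        , 253.19790084],
       [  0.        , 425.18775973, 195.95259453],
       [  0.        ,   0.        ,   1.        ]]), 'R': array([[-0.07988571,  0.99673932,  0.01135796],
       [ 0.74618708,  0.06735191, -0.66232059],
       [-0.66092595, -0.04443479, -0.74913446]]), 't': array([ 0.12642969, -0.36615121,  1.77890473])}
side {'camera_matrix': array([[392.75014927,   0.        , 258.03654728],
       [  0.        , 392.75014927, 195.41848867],
       [  0.        ,   0.        ,   1.        ]]), 'R': array([[ 0.88072517, -0.47360833,  0.004281  ],
       [-0.34467227, -0.64710183, -0.6800443 ],
       [ 0.32484489,  0.59745659, -0.73315853]]), 't': array([-0.52577905,  0.17138332,  0.98769041])}
wrist {'camera_matrix': array([[297.31863964,   0.        , 254.95440026],
       [  0.        , 297.31863964, 190.56698549],
       [  0.        ,   0.        ,   1.        ]]), 'R': array([[ 2.99778281e-01,  9.54008769e-01, -5.00739746e-04],
       [ 9.13319820e-01, -2.86840854e-01,  2.89083433e-01],
       [ 2.75644497e-01, -8.71182701e-02, -9.57303775e-01]]), 't': array([-0.55017707, -0.03762578,  0.37848665])}
0.15
```

View pics/scene0.png

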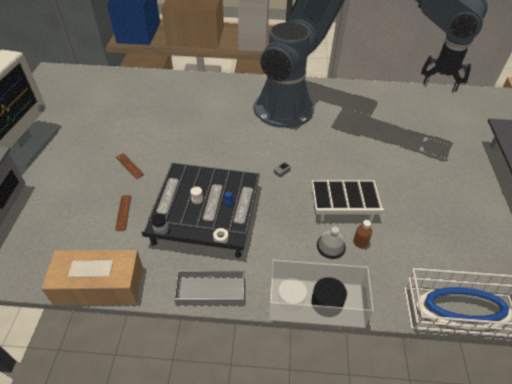

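View pics/side0.png

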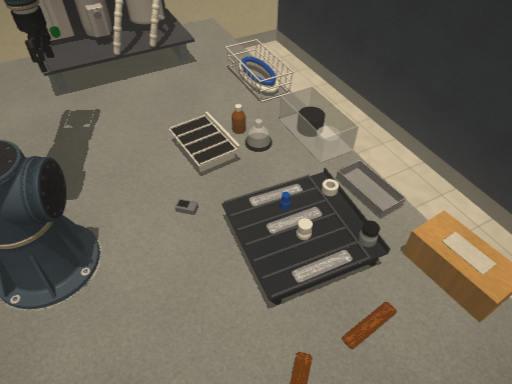

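View pics/wrist0.png

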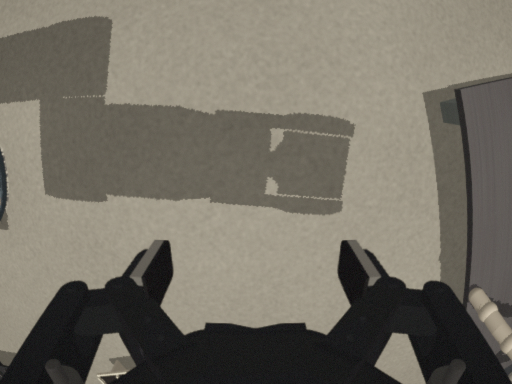

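The scene camera shows three bright strips on the board at about (168,195), (213,203) and (243,206). The rack is at (347,195), and the brown look-alikes are at (129,165) and (123,212). I'll localise these next.

```bash
cat > h.py <<'E'
from bench import manip
import numpy as np, cv2
def cal(n):
    c=manip.get_calibration(n); return c["camera_matrix"],np.array(c["R"]),np.array(c["t"])
def ray(n,uv,c=None):
    K,R,t=c or cal(n); u,v=uv
    a=np.array([(u-K[0,2])/K[0,0],(v-K[1,2])/K[1,1]])
    if n=="wrist":
        r=np.hypot(*a); d=np.array([*(a/r*np.sin(r) if r>0 else a),np.cos(r)])
    else: d=np.array([a[0],a[1],1.])
    return -R.T@t, R.T@d
def onz(n,uv,z,c=None):
    o,d=ray(n,uv,c); return o+d*(z-o[2])/d[2]
def proj(n,X,c=None):
    K,R,t=c or cal(n); p=R@np.asarray(X,float)+t
    if n=="wrist":
        r=np.hypot(p[0],p[1]); th=np.arctan2(r,p[2]); q=p[:2]/r*th
    else: q=p[:2]/p[2]
    return np.array([K[0,0]*q[0]+K[0,2],K[1,1]*q[1]+K[1,2]])
def cloud(n,d,c=None):
    K,R,t=c or cal(n); v,u=np.mgrid[:d.shape[0],:d.shape[1]]
    x=(u-K[0,2])/K[0,0];y=(v-K[1,2])/K[1,1]
    if n=="wrist":
        r=np.hypot(x,y)+1e-12; x,y=x/r*np.tan(r),y/r*np.tan(r)
    return (np.stack([x*d,y*d,d],-1)-t)@R
E
python3 - <<'E'
from h import *
np.set_printoptions(precision=3,suppress=True)
for n in ("scene","side"):
    manip.grab_frame(n)
    for k in ("spatula1","drainer","rack","jar","tape_roll","adaptor","gel_tub","mask","spray_bottle","pulse_meter"):
        print(n,k,[(np.round(r["at"],3).tolist(),round(r["confidence"],2)) for r in manip.look_for(n,k)])
# rough down-looking poses test
R=np.array([[0,0,-1],[0,1,0],[-1,0,0]]).T
print(manip.current_tcp_rot())
E
```

```text
scene spatula1 [([0.582, -0.359, 0.06], 0.89), ([0.596, -0.113, 0.064], 0.88), ([0.398, -0.54, 0.004], 0.81), ([0.594, -0.209, 0.066], 0.69), ([0.613, -0.505, 0.006], 0.63)]
scene drainer [([0.622, -0.234, 0.058], 0.75)]
scene rack [([0.527, 0.22, 0.051], 0.68)]
scene jar [([0.721, -0.341, 0.11], 0.83), ([0.595, -0.207, 0.067], 0.55)]
scene tape_roll []
scene adaptor []
scene gel_tub [([0.597, -0.258, 0.101], 0.65)]
scene mask [([0.705, 0.166, 0.046], 0.91)]
scene spray_bottle [([0.678, 0.259, 0.06], 0.83), ([0.704, 0.163, 0.042], 0.5)]
scene pulse_meter []
side spatula1 [([0.419, -0.521, -0.001], 0.84), ([0.582, -0.212, 0.062], 0.83), ([0.574, -0.366, 0.067], 0.78), ([0.581, -0.109, 0.061], 0.75), ([0.604, -0.509, -0.002], 0.75), ([0.726, -0.171, 0.082], 0.53)]
side drainer []
side rack [([0.518, 0.196, 0.049], 0.66)]
side jar [([0.7, -0.356, 0.105], 0.62)]
side tape_roll [([0.724, -0.174, 0.085], 0.79)]
side adaptor [([0.589, -0.17, 0.087], 0.5)]
side gel_tub [([0.578, -0.269, 0.098], 0.61)]
side mask [([0.68, 0.144, 0.037], 0.81), ([0.58, -0.267, 0.097], 0.43)]
side spray_bottle [([0.658, 0.246, 0.057], 0.6)]
side pulse_meter [([0.374, -0.0, 0.024], 0.51)]
[[-0.     0.3    0.954]
 [-0.     0.954 -0.3  ]
 [-1.    -0.    -0.   ]]
```

Run:
```python
from h import *
np.set_printoptions(precision=3,suppress=True)
R0=np.array([[0,0,1.],[0,1,0],[-1,0,0]])
for i,p in enumerate([(0.46,0.19,0.30),(0.47,-0.23,0.32)]):
    manip.move_ptp(p,R0)
    c=cal("wrist"); pic,d=manip.grab_frame("wrist")
    print(-c[1].T@c[2], manip.current_ee_pos(), manip.current_time(), manip.current_qpos(), (d>0).mean())
    np.savez(f"w{i}.npz",pic=pic,d=d,K=c[0],R=c[1],t=c[2])
    cv2.imwrite(f"pics/w{i}.png",pic[:,:,::-1])
    print([(np.round(r["at"],3).tolist(),round(r["confidence"],2)) for r in manip.look_for("wrist","spatula1")])
```

```text
[0.386 0.191 0.442] [0.46  0.191 0.3  ] 2.9583 [ 0.299  0.188  1.693  0.     1.26  -1.272] 0.9935404459635416
[([0.577, -0.211, 0.061], 0.84), ([0.581, -0.11, 0.066], 0.57)]
[ 0.397 -0.229  0.462] [ 0.47  -0.229  0.32 ] 4.6083 [-0.542  0.222  1.602  0.     1.318 -2.114] 0.9935862223307291
[([0.555, -0.355, 0.065], 0.86), ([0.586, -0.213, 0.062], 0.79), ([0.394, -0.542, 0.002], 0.77), ([0.607, -0.507, -0.001], 0.64), ([0.582, -0.111, 0.062], 0.62)]
```

View pics/w0.png

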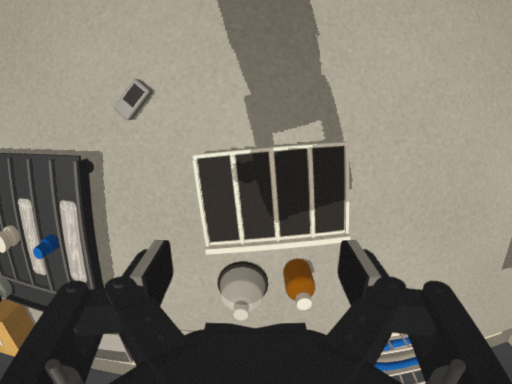

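View pics/w1.png

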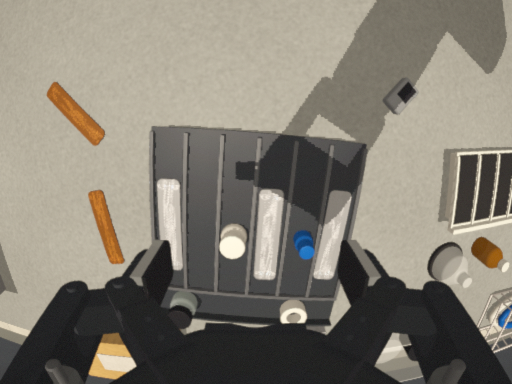

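The view over the rack shows its front edge along (195,157)–(346,144) and the stop at (207,250)–(348,240). The board view shows strips in channels 1, 4 and 6 at about (170,224), (268,234) and (333,234). The tub is in channel 3 at (232,240) and the adaptor in channel 5 at (305,244). Next I'll fit the poses on orthophotos.

```bash
cat >> h.py <<'E'
def ortho(n,pic,c,x0,x1,y0,y1,z,s=0.001):
    # rows: x increasing downward, cols: y increasing to the right
    xs=np.arange(x0,x1,s); ys=np.arange(y0,y1,s)
    K,R,t=c; X=np.stack(np.meshgrid(xs,ys,indexing='ij')+[np.full((len(xs),len(ys)),z)] if False else [*np.meshgrid(xs,ys,indexing='ij'),np.full((len(xs),len(ys)),z)],-1)
    p=X@R.T+t
    if n=="wrist":
        r=np.hypot(p[...,0],p[...,1])+1e-12; th=np.arctan2(r,p[...,2]); q=p[...,:2]/r[...,None]*th[...,None]
    else: q=p[...,:2]/p[...,2:]
    return cv2.remap(pic,(q[...,0]*K[0,0]+K[0,2]).astype(np.float32),(q[...,1]*K[1,1]+K[1,2]).astype(np.float32),cv2.INTER_LINEAR)
E
python3 - <<'E'
from h import *
np.set_printoptions(precision=4,suppress=True)
for i,(a,z) in enumerate([((0.38,0.68,0.05,0.35),0.05),((0.40,0.82,-0.45,-0.03),0.06)]):
    f=np.load(f"w{i}.npz"); c=(f["K"],f["R"],f["t"]); 
    o=ortho("wrist",f["pic"],c,*a,z,0.0006); print(o.shape); cv2.imwrite(f"pics/o{i}.png",o[:,:,::-1])
    P=cloud("wrist",f["d"],c)
    m=(P[...,2]>z-0.012)&(P[...,2]<z+0.02)&(P[...,0]>a[0])&(P[...,0]<a[1])&(P[...,1]>a[2])&(P[...,1]<a[3])
    Q=P[m]; print(m.sum(), np.percentile(Q[:,2],[5,25,50,75,95]))
    cl=P[(P[...,2]<0.01)&(P[...,2]>-0.02)]; print("bench z",np.median(cl[:,2]))
    print(cv2.minAreaRect(np.float32(Q[:,:2])))
    # spatulas: bright
    if i==1:
        g=cv2.cvtColor(f["pic"],cv2.COLOR_RGB2GRAY); mm=(m&(g>120)).astype(np.uint8)
        mm=cv2.morphologyEx(mm,cv2.MORPH_OPEN,np.ones((3,3),np.uint8))
        nn,l,st,ce=cv2.connectedComponentsWithStats(mm)
        for k in range(1,nn):
            if st[k,4]>150: print(ce[k],st[k,4],cv2.minAreaRect(np.float32(P[l==k][:,:2])),np.median(P[l==k][:,2]))
E
```

```text
(501, 500, 3)
16347 [0.0481 0.0491 0.0498 0.0508 0.0628]
bench z -0.0005513203144844093
((0.5620479583740234, 0.22248542308807373), (0.23654530942440033, 0.2128773033618927), 5.397965908050537)
(700, 701, 3)
34623 [0.0583 0.0591 0.06   0.0621 0.068 ]
bench z -0.000560452880935227
((0.5935538411140442, -0.2348030060529709), (0.3070017099380493, 0.31675004959106445), 85.4748764038086)
[184.1596 179.9819] 332 ((0.5070560574531555, -0.3288225531578064), (0.007068657781928778, 0.14456166326999664), 86.2255630493164) 0.06731529193480287
[150.7974 196.7489] 227 ((0.5291250348091125, -0.38054850697517395), (0.005885808728635311, 0.10463027656078339), 85.087890625) 0.06726029477477072
[170.2606 217.5188] 1677 ((0.574774980545044, -0.35809391736984253), (0.036700766533613205, 0.15068548917770386), 86.53923797607422) 0.061765669473335914
[267.7913 233.2635] 2099 ((0.5916961431503296, -0.20928119122982025), (0.03590448200702667, 0.1529310643672943), 86.30029296875) 0.06182607912991591
[331.8659 235.1107] 1879 ((0.5939968228340149, -0.11359383910894394), (0.04199672117829323, 0.15225549042224884), 84.20223999023438) 0.06186808527716355
[233.0881 228.8868] 159 ((0.5747614502906799, -0.26158514618873596), (0.015551518648862839, 0.03695700690150261), 6.512909412384033) 0.07414960021425422
[290.8605 304.2674] 172 ((0.7131776809692383, -0.1683981716632843), (0.021066509187221527, 0.04001126065850258), 10.98480224609375) 0.06923533160252558
```

View pics/o1.png

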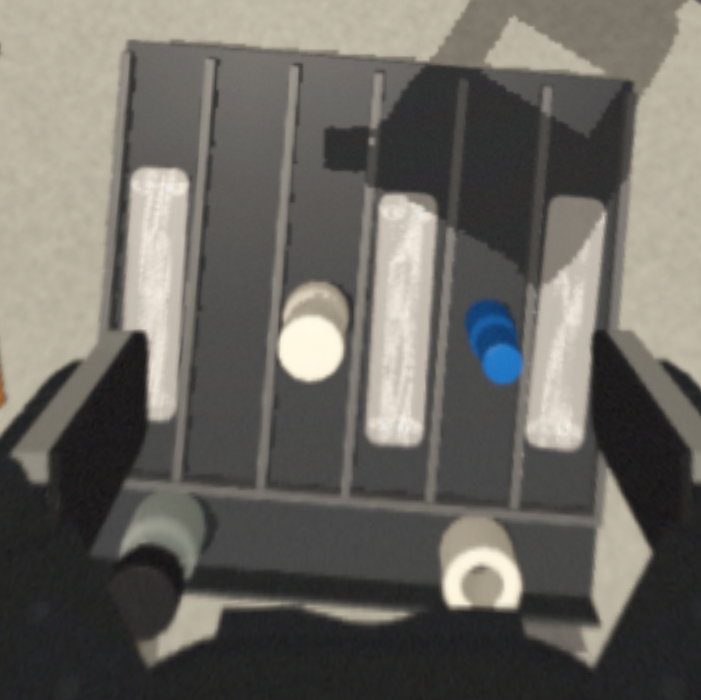

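View pics/o0.png

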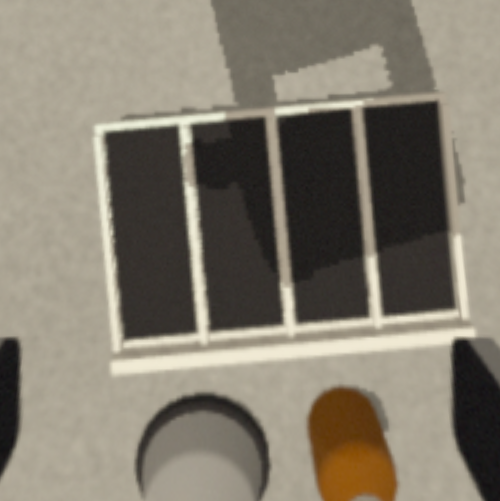

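```bash
cat >> h.py <<'E'
B=np.array([0.4369,-0.2222]); BY=np.radians(-4.5)
RK=np.array([0.4466,0.2111]); RY=np.radians(4.67)
def fr(o,yaw,x,y,z): 
    c,s=np.cos(yaw),np.sin(yaw); return np.array([o[0]+c*x-s*y,o[1]+s*x+c*y,z])
def bd(x,y,z): return fr(B,BY,x,y,z)
def rk(x,y,z): return fr(RK,RY,x,y,z)
def down(yaw,flip=1):
    # tool x down, tool y along +-(-sin,cos)
    yv=flip*np.array([-np.sin(yaw),np.cos(yaw),0]); xv=np.array([0,0,-1.]); return np.stack([xv,yv,np.cross(xv,yv)],1)
def fwd(yaw,pitch=0,flip=1):
    # tool x horizontal along yaw (pitched down), jaws vertical
    c,s=np.cos(yaw),np.sin(yaw)
    xv=np.array([c*np.cos(pitch),s*np.cos(pitch),-np.sin(pitch)])
    yv=flip*np.array([c*np.sin(pitch),s*np.sin(pitch),np.cos(pitch)]); return np.stack([xv,yv,np.cross(xv,yv)],1)
E
python3 - <<'E'
from h import *
np.set_printoptions(precision=2,suppress=True)
f=np.load("w0.npz"); c=(f["K"],f["R"],f["t"]); P=cloud("wrist",f["d"],c)
m=(P[...,2]>.04)&(P[...,2]<.057)&(P[...,0]>.4)&(P[...,0]<.595)&(P[...,1]>.07)&(P[...,1]<.36)
r=cv2.minAreaRect(np.float32(P[m][:,:2])); print(r)
for nm,F,Y in (("B",bd,BY),("R",rk,RY)):
  ys=(-.125,.025,.125) if nm=="B" else (-.078,-.026,.026,.078)
  for y in ys:
    p=F(-0.022,y,0.0612 if nm=="B" else .0513)
    for dy in (0,90,-90,45,-45):
      for fl in (1,-1):
        q=manip.inverse_kinematics(p,fwd(Y+np.radians(dy),0,fl))
        print(nm,y,dy,fl,q)
E
```

```text
((0.5126171112060547, 0.2178145945072174), (0.13724316656589508, 0.2128773033618927), 5.397965908050537)
B -0.125 0 1 None
B -0.125 0 -1 [-1.29  1.07  2.16  1.93  1.6  -0.08]
B -0.125 90 1 [-1.07  1.24  1.18  0.71  2.16 -2.7 ]
B -0.125 90 -1 [-1.07  1.24  1.18  0.71  2.16  0.45]
B -0.125 -90 1 None
B -0.125 -90 -1 [-0.3   1.05  1.98  4.5   1.55 -0.11]
B -0.125 45 1 [-1.28  1.09  1.68  1.18  1.72 -2.8 ]
B -0.125 45 -1 [-1.28  1.09  1.68  1.18  1.72  0.34]
B -0.125 -45 1 None
B -0.125 -45 -1 [-0.72  1.13  2.32  3.29  1.87  0.04]
B 0.025 0 1 [-1.05  1.19  2.39  2.12  1.81  2.77]
B 0.025 0 -1 [-1.05  1.19  2.39  2.12  1.81 -0.38]
B 0.025 90 1 [-0.94  1.13  1.54  0.77  1.93 -2.81]
B 0.025 90 -1 [-0.94  1.13  1.54  0.77  1.93  0.33]
B 0.025 -90 1 None
B 0.025 -90 -1 [ 0.05  1.05  1.96 -1.44  1.59 -0.13]
B 0.025 45 1 None
B 0.025 45 -1 [-1.15  1.05  2.    1.29  1.6   0.09]
B 0.025 -45 1 None
B 0.025 -45 -1 [-0.17  1.17  2.37  3.88  1.87  0.27]
B 0.125 0 1 [-0.7   1.31  2.49  2.4   2.09  2.72]
B 0.125 0 -1 [-0.7   1.31  2.49  2.4   2.09 -0.42]
B 0.125 90 1 None
B 0.125 90 -1 [-0.81  1.08  1.
[... 1158 characters left out ...]
 -1 [-0.17  1.07  1.94  1.32  1.6   0.12]
R 0.026 -90 1 [ 0.82  1.17  1.43 -0.91  1.92  2.73]
R 0.026 -90 -1 [ 0.82  1.17  1.43 -0.91  1.92 -0.42]
R 0.026 45 1 [-0.05  1.19  2.34  2.19  1.8   2.83]
R 0.026 45 -1 [-0.05  1.19  2.34  2.19  1.8  -0.31]
R 0.026 -45 1 None
R 0.026 -45 -1 [ 0.97  1.08  1.9  -1.47  1.59 -0.16]
R 0.078 0 1 None
R 0.078 0 -1 [0.89 1.12 2.24 3.96 1.72 0.16]
R 0.078 90 1 None
R 0.078 90 -1 [-0.05  1.07  1.95  1.44  1.59  0.11]
R 0.078 -90 1 [ 0.88  1.21  1.31 -0.88  2.    2.68]
R 0.078 -90 -1 [ 0.88  1.21  1.31 -0.88  2.   -0.46]
R 0.078 45 1 None
R 0.078 45 -1 [ 0.15  1.18  2.33  2.39  1.84 -0.24]
R 0.078 -45 1 None
R 0.078 -45 -1 [ 1.04  1.09  1.79 -1.41  1.61 -0.26]
```

```bash
cat >> h.py <<'E'
def press(y,x,fz=11.0,ztop=0.0625,F=bd,Y=BY):
    """closed finger down on strip at board (x,y) until fz N; returns z"""
    R=down(Y+np.pi/2,-1) if PF<0 else down(Y+np.pi/2)
    manip.move_ptp(F(x,y,0.16),R)
    manip.move_l(F(x,y,ztop+0.008),max_speed=0.2)
    manip.dwell(0.1)
    f0=manip.current_force()[2]; z=ztop+0.004
    while z>ztop-0.012:
        manip.move_l(F(x,y,z),max_speed=0.04); f=manip.current_force()[2]-f0
        if f>1: print("z",round(z,4),"f",round(f,1))
        if f>fz: return z,f0
        z-=0.001 if f<2 else 0.0004
    return None,f0
PF=1
E
python3 - <<'E'
from h import *
for y in (-.125,.025,.125):
  for x in (.18,.055):
    for fl in (1,-1):
      q=manip.inverse_kinematics(bd(x,y,.0625),down(BY+np.pi/2,fl)); print(y,x,fl,None if q is None else np.round(q,2))
E
```

```text
-0.125 0.18 1 [-0.6   0.81  1.31 -0.    1.01  2.62]
-0.125 0.18 -1 [-0.6   0.81  1.31 -0.    1.01 -0.52]
-0.125 0.055 1 [-0.71  0.65  1.65 -0.    0.85  2.51]
-0.125 0.055 -1 [-0.71  0.65  1.65 -0.    0.85 -0.63]
0.025 0.18 1 [-0.4   0.73  1.48 -0.    0.93  2.82]
0.025 0.18 -1 [-0.4   0.73  1.48 -0.    0.93 -0.32]
0.025 0.055 1 [-0.47  0.56  1.82 -0.    0.76  2.75]
0.025 0.055 -1 [-0.47  0.56  1.82 -0.    0.76 -0.4 ]
0.125 0.18 1 None
0.125 0.18 -1 [-0.25  0.7   1.53 -0.    0.9  -0.17]
0.125 0.055 1 None
0.125 0.055 -1 [-0.29  0.53  1.88 -0.    0.74 -0.21]
```

```bash
sed -i 's/^PF=1/PF=-1/' h.py
python3 - <<'E'
from h import *
np.set_printoptions(precision=3,suppress=True)
manip.set_gripper(0.0,60)
z,f0=press(-.125,.18)
print(z,f0,manip.current_ee_pos())
if z:
    for x in (.165,.14,.11,.08,.055):
        manip.move_l(bd(x,-.125,z),max_speed=0.06); f=manip.current_force(); print(x,f-[0,0,f0])
        fz=f[2]-f0
        if fz<7: z-=0.0006
        elif fz>16: z-=-0.0006
    manip.move_l(bd(.055,-.125,.16),max_speed=0.2)
    manip.move_ptp((0.42,-0.23,0.32),down(0)); 
    c=cal("wrist"); pic,d=manip.grab_frame("wrist"); cv2.imwrite("pics/s1.png",pic[:,:,::-1]); np.savez("s1.npz",pic=pic,d=d,K=c[0],R=c[1],t=c[2])
print(manip.current_time())
E
```

```text
z 0.0625 f 1.2
z 0.0615 f 9.1
z 0.0611 f 12.7
0.0611 0.7712174070918248 [ 0.607 -0.361  0.063]
0.165 [-2.602 -0.082 10.129]
0.14 [-2.328  0.542 10.873]
0.11 [-2.887 -0.211 10.416]
0.08 [-1.396 -0.745 10.91 ]
0.055 [-1.718 -0.281 11.635]
14.1917
```

View pics/s1.png

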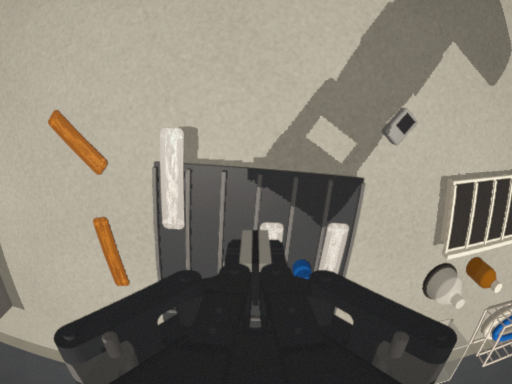

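The strip in channel 1 now sticks out over the front edge, from (172,128) to (173,228). Next I'll measure it, try the horizontal tool attitude up high, and use the side camera's depth to see how far the wrist hangs down.

```bash
cat >> h.py <<'E'
def strips(pic,d,c,zr=(0.055,0.0665),thr=120,box=None):
    P=cloud("wrist",d,c); g=pic.min(axis=2)
    m=((P[...,2]>zr[0])&(P[...,2]<zr[1])&(g>thr)).astype(np.uint8)
    m=cv2.morphologyEx(m,cv2.MORPH_OPEN,np.ones((3,3),np.uint8))
    n,l,st,ce=cv2.connectedComponentsWithStats(m); out=[]
    for k in range(1,n):
        if st[k,4]<500: continue
        (cx,cy),(w,h),a=cv2.minAreaRect(np.float32(P[l==k][:,:2]))
        if w>h: a,w,h=a+90,h,w
        a=(a-90+90)%180-90
        out.append(dict(c=np.array([cx,cy]),L=h,W=w,yaw=a,z=np.median(P[l==k][:,2]),px=ce[k]))
    return out
def tob(p,o=None,yaw=None):
    o=B if o is None else o; yaw=BY if yaw is None else yaw
    c,s=np.cos(yaw),np.sin(yaw); d=np.asarray(p)[:2]-o; return np.array([c*d[0]+s*d[1],-s*d[0]+c*d[1]])
E
python3 - <<'E'
from h import *
np.set_printoptions(precision=3,suppress=True)
f=np.load("s1.npz")
for s in strips(f["pic"],f["d"],(f["K"],f["R"],f["t"])): print(s, tob(s["c"]))
manip.set_gripper(0.35,60)
R=fwd(BY,0,-1)
p=bd(-0.16,-.125,.20)
print(manip.inverse_kinematics(p,R))
manip.move_ptp(p,R)
print(manip.current_ee_pos(),manip.current_qpos(),manip.current_time())
for n in ("side","scene"):
    pic,d=manip.grab_frame(n); cv2.imwrite(f"pics/{n}1.png",pic[:,:,::-1]); np.savez(n+"1.npz",pic=pic,d=d)
E
```

```text
{'c': array([ 0.452, -0.349]), 'L': 0.15093828737735748, 'W': 0.03609248250722885, 'yaw': -3.4412307739257812, 'z': np.float64(0.0618116516831565), 'px': array([171.705, 177.232])} [ 0.025 -0.125]
{'c': array([ 0.561, -0.108]), 'L': 0.08703657239675522, 'W': 0.03581267595291138, 'yaw': -5.113395690917969, 'z': np.float64(0.061897571567090234), 'px': array([333.631, 246.488])} [0.115 0.124]
[-1.709  0.673  2.362  1.512  1.577  0.107]
[ 0.268 -0.334  0.2  ] [-1.708  0.673  2.361  1.511  1.577  0.106] 16.5417
```

View pics/side1.png

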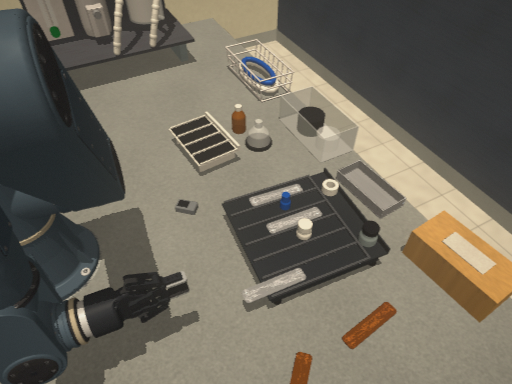

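View pics/scene1.png

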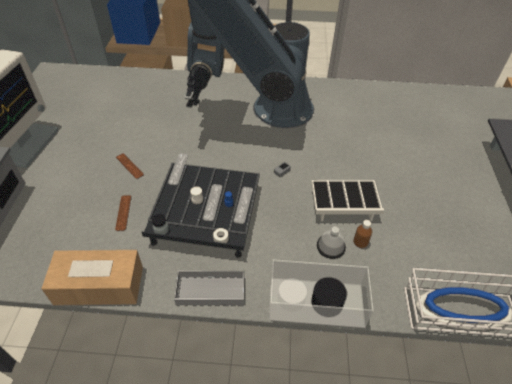

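Run:
```python
from h import *
np.set_printoptions(precision=3,suppress=True)
R=fwd(BY,0,-1); T=bd(-0.16,-.125,.20)
for n in ("side","scene"):
    f=np.load(n+"1.npz"); P=cloud(n,f["d"]); Q=P[f["d"]>0]
    L=(Q-T)@np.stack([R[:,0],np.cross([0,0,1],R[:,0]),[0,0,1]],1)
    k=(Q[:,2]>.03)&(abs(L[:,1])<.13)&(L[:,0]<.02)
    for a in np.arange(0,-.36,-.02):
        q=L[k&(L[:,0]<=a)&(L[:,0]>a-.02)]
        if len(q): print(n,round(a,2),len(q),"lat",np.percentile(q[:,1],[1,99]),"z",np.percentile(q[:,2],[1,99]))
```

```text
side 0.0 245 lat [-0.012  0.009] z [-0.02   0.031]
side -0.02 265 lat [-0.012  0.007] z [-0.021  0.032]
side -0.04 418 lat [-0.014  0.012] z [-0.045  0.052]
side -0.06 3901 lat [-0.05   0.126] z [-0.043  0.494]
side -0.08 5526 lat [-0.065  0.107] z [-0.049  0.503]
side -0.1 3415 lat [-0.065  0.116] z [-0.021  0.491]
side -0.12 2106 lat [-0.064  0.121] z [-0.015  0.444]
side -0.14 1439 lat [-0.044  0.124] z [-0.006  0.395]
side -0.16 1066 lat [-0.037  0.123] z [-0.006  0.348]
side -0.18 717 lat [-0.04   0.041] z [-0.015  0.299]
side -0.2 2854 lat [-0.058  0.061] z [-0.006  0.264]
side -0.22 2802 lat [-0.066  0.067] z [-0.014  0.208]
side -0.24 1405 lat [-0.068  0.037] z [-0.032  0.165]
side -0.26 868 lat [-0.069 -0.048] z [-0.029  0.121]
side -0.28 422 lat [-0.068 -0.053] z [-0.009  0.078]
side -0.3 71 lat [-0.064 -0.057] z [0.003 0.037]
scene 0.0 64 lat [-0.01   0.012] z [-0.02   0.033]
scene -0.02 52 lat [-0.01   0.012] z [-0.019  0.035]
scene -0.04 86 lat [-0.012  0.014] z [-0.039  0.052]
scene -0.06 920 lat [-0.008  0.129] z [-0.023  0.328]
scene -0.08 226 lat [-0.01   0.118] z [-0.054  0.322]
scene -0.1 31 lat [-0.018  0.021] z [-0.012  0.063]
scene -0.12 119 lat [0.004 0.037] z [-0.029  0.042]
scene -0.14 56 lat [-0.018  0.038] z [-0.004  0.041]
scene -0.16 53 lat [-0.028  0.037] z [-0.005  0.04 ]
scene -0.18 105 lat [-0.036  0.04 ] z [-0.014  0.045]
scene -0.2 564 lat [-0.053  0.066] z [-0.006  0.249]
scene -0.22 618 lat [-0.06  0.07] z [-0.031  0.205]
scene -0.24 182 lat [-0.044  0.07 ] z [-0.035  0.177]
scene -0.26 94 lat [-0.041  0.069] z [-0.033  0.089]
scene -0.28 24 lat [-0.039  0.068] z [-0.017  0.058]
scene -0.3 11 lat [-0.041  0.066] z [0.002 0.055]
```

```bash
cat >> h.py <<'E'
PT=np.radians(6)
def grasp_pt(xc,ov=0.026,pt=PT,z0=0.060):
    """board-frame x,z of TCP for strip centre xc, tilted about back end"""
    l=0.150-ov
    return xc+0.075-l*np.cos(pt)-0.00125*np.sin(pt)*-1, z0+l*np.sin(pt)+0.00125
E
python3 - <<'E'
from h import *
np.set_printoptions(precision=3,suppress=True)
y=-.125; x,z=grasp_pt(.025); R=fwd(BY,PT,-1); print(x,z)
manip.set_gripper(0.4,60)
for dx in (-.10,0):
    print(manip.inverse_kinematics(bd(x+dx,y,z),R))
manip.move_ptp(bd(x-.09,y,z+.05),R)
manip.move_l(bd(x-.09,y,z),max_speed=.1); f0=manip.current_force(); print(f0)
manip.move_l(bd(x-.03,y,z),max_speed=.1); print(manip.current_force()-f0)
c=cal("wrist"); pic,d=manip.grab_frame("wrist"); cv2.imwrite("pics/g1w.png",pic[:,:,::-1])
pic,d=manip.grab_frame("side"); cv2.imwrite("pics/g1s.png",cv2.resize(pic[200:,:350,::-1],None,fx=2,fy=2))
print(manip.current_time(),manip.current_ee_pos(),manip.current_joint_torque())
E
```

```text
-0.023190054446581312 0.07421152944518902
[-1.586  0.973  2.275  1.645  1.473 -0.107]
[-1.292  0.958  2.2    1.93   1.472 -0.016]
[-0.176 -0.425 -0.72 ]
[0.297 0.15  1.287]
18.8083 [ 0.374 -0.343  0.074] [  0.389 -47.388   3.902  -0.168   3.282  -0.001]
```

View pics/g1s.png

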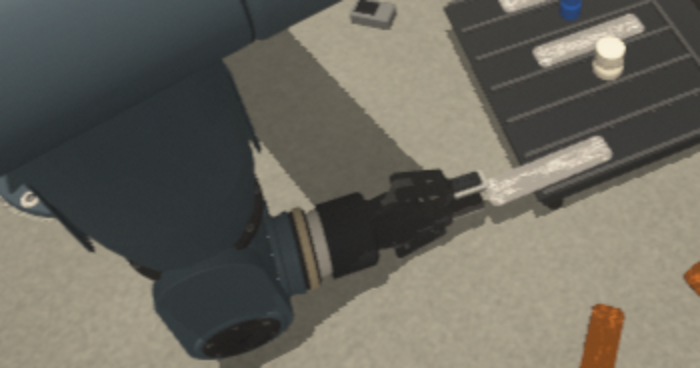

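View pics/g1w.png

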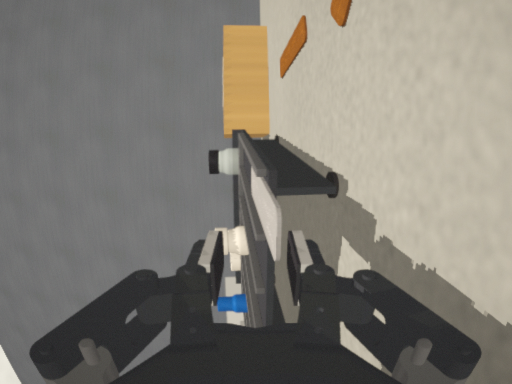

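The gripper faces the channel-1 strip and the strip's end at (268,250) lies between the pads at columns 218 and 295. I'll move in and grip.

Run:
```python
from h import *
np.set_printoptions(precision=3,suppress=True)
y=-.125; x,z=grasp_pt(.025)
f0=manip.current_force()
manip.move_l(bd(x,y,z),max_speed=.06); print(manip.current_force()-f0)
manip.set_gripper(0.0,60); print("grip",manip.current_grip_width(),manip.current_force()-f0)
manip.move_l(bd(x,y,z+.02),max_speed=.05); print(manip.current_force()-f0)
manip.move_l(bd(x-.03,y,.16),max_speed=.15); print("grip",manip.current_grip_width(),manip.current_force()-f0)
pic,d=manip.grab_frame("wrist"); cv2.imwrite("pics/h1w.png",pic[:,:,::-1])
pic,d=manip.grab_frame("side"); cv2.imwrite("pics/h1s.png",cv2.resize(pic[100:,:400,::-1],None,fx=2,fy=2))
print(manip.current_time())
for y in (-.078,-.026,.026): print(manip.inverse_kinematics(rk(-.01,y,.12),fwd(RY,PT,-1)))
```

```text
[-0.704  0.375 -0.006]
grip 0.01707585016590049 [-1.137 -0.054 -0.989]
[-0.281  1.19  -0.752]
grip 0.015334717336698602 [-1.715 -0.213 -0.751]
21.1417
[0.331 0.941 2.547 3.396 1.803 0.086]
[0.551 0.897 2.489 3.612 1.684 0.111]
[0.726 0.861 2.414 3.782 1.573 0.08 ]
```

View pics/h1s.png

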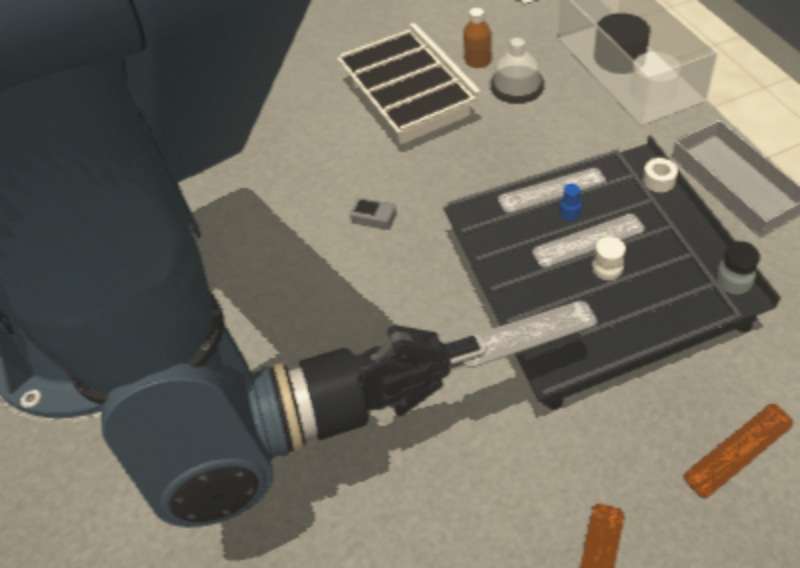

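View pics/h1w.png

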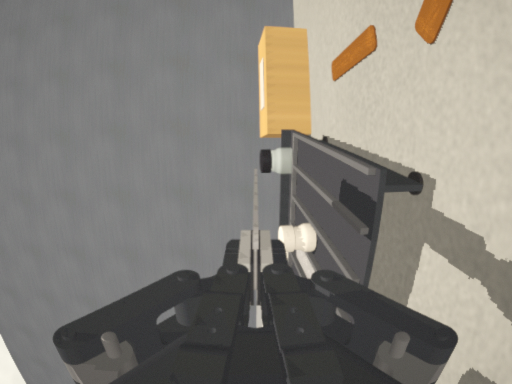

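The strip is held in line with the pads. It shows as a thin line at column 255 in the wrist picture. I'll carry it to the rack and hover above the bay at y = 0.026.

```bash
cat >> h.py <<'E'
RW=fwd(RY,PT,-1)
E
python3 - <<'E'
from h import *
np.set_printoptions(precision=3,suppress=True)
for y in (-.026,.026,.078):
  for x,z in ((-.0083,.12),(-.0083,.065),(-.05,.06),(-.08,.06),(-.04,.055)):
    print(y,x,z,manip.inverse_kinematics(rk(x,y,z),RW))
p=manip.current_ee_pos()
manip.move_l([p[0],p[1],.24],max_speed=.2)
manip.move_ptp(rk(-.03,.026,.20),RW)
manip.move_l(rk(-.0083,.026,.12),max_speed=.15)
print(manip.current_ee_pos(),manip.current_grip_width(),manip.current_time())
c=cal("wrist");pic,d=manip.grab_frame("wrist"); cv2.imwrite("pics/p1w.png",pic[:,:,::-1])
pic,d=manip.grab_frame("scene"); cv2.imwrite("pics/p1s.png",cv2.resize(pic[100:300,220:420,::-1],None,fx=3,fy=3)); np.savez("p1s.npz",pic=pic,d=d)
E
```

```text
-0.026 -0.0083 0.12 [0.548 0.896 2.486 3.608 1.681 0.108]
-0.026 -0.0083 0.065 [0.548 1.082 2.422 3.618 1.79  0.164]
-0.026 -0.05 0.06 [0.641 1.155 2.474 3.728 1.878 0.264]
-0.026 -0.08 0.06 [0.728 1.202 2.509 3.833 1.918 0.353]
-0.026 -0.04 0.055 [0.616 1.156 2.454 3.7   1.868 0.243]
0.026 -0.0083 0.12 [0.722 0.86  2.411 3.778 1.57  0.077]
0.026 -0.0083 0.065 [0.722 1.036 2.354 3.781 1.665 0.148]
0.026 -0.05 0.06 [0.825 1.085 2.4   3.89  1.72  0.233]
0.026 -0.08 0.06 [0.915 1.112 2.432 3.984 1.737 0.298]
0.026 -0.04 0.055 [0.798 1.092 2.382 3.863 1.717 0.218]
0.078 -0.0083 0.12 [0.857 0.838 2.324 3.916 1.481 0.015]
0.078 -0.0083 0.065 [0.857 1.002 2.272 3.912 1.561 0.092]
0.078 -0.05 0.06 [0.959 1.034 2.314 4.013 1.599 0.159]
0.078 -0.08 0.06 [1.044 1.048 2.343 4.097 1.61  0.204]
0.078 -0.04 0.055 [0.933 1.044 2.298 3.987 1.599 0.15 ]
[0.436 0.236 0.12 ] 0.01649830485289907 24.9583
```

View pics/p1s.png

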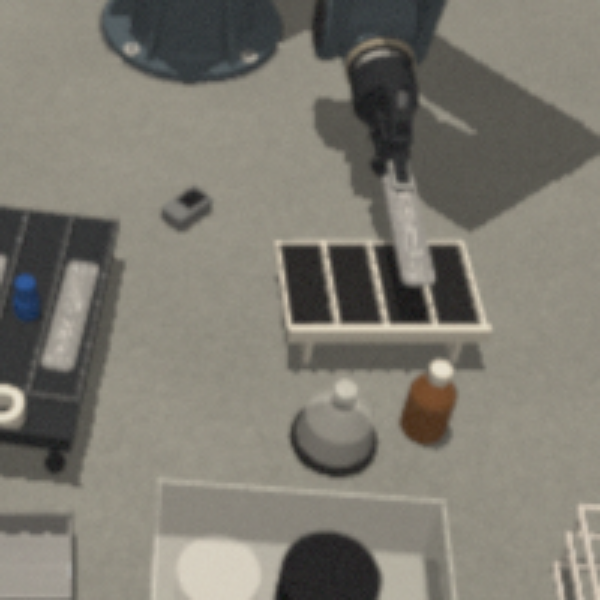

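View pics/p1w.png

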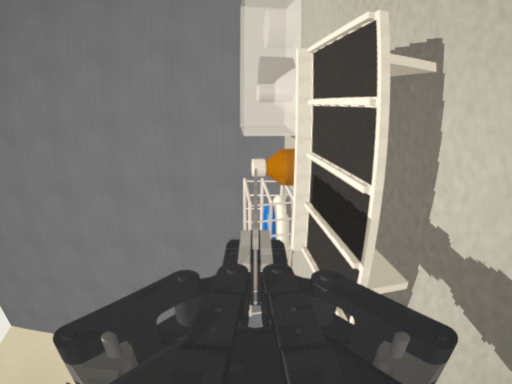

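Run:
```python
from h import *
np.set_printoptions(precision=4,suppress=True)
f=np.load("p1s.npz"); P=cloud("scene",f["d"]); g=f["pic"].min(2)
m=(P[...,2]>.085)&(P[...,2]<.14)&(P[...,0]>.44)&(P[...,0]<.64)&(P[...,1]>.15)&(P[...,1]<.32)
Q=P[m]; r=cv2.minAreaRect(np.float32(Q[:,:2])); print(m.sum(),r,tob(r[0],RK,RY))
L=np.array([tob(q,RK,RY) for q in Q]); 
for a in np.arange(0,.13,.02):
    k=(L[:,0]>a)&(L[:,0]<a+.02); print(a,L[k,1].min(),L[k,1].max(),Q[k,2].mean()) if k.any() else 0
print(L[:,0].max())
m=(P[...,2]>.04)&(P[...,2]<.057)&(P[...,0]>.4)&(P[...,0]<.61)&(P[...,1]>.07)&(P[...,1]<.36)
print(cv2.minAreaRect(np.float32(P[m][:,:2])))
m=(P[...,2]>.0535)&(P[...,2]<.075)&(P[...,0]>.54)&(P[...,0]<.61)&(P[...,1]>.09)&(P[...,1]<.36)
print(m.sum(),cv2.minAreaRect(np.float32(P[m][:,:2])))
```

```text
323 ((0.49957209825515747, 0.24143041670322418), (0.1214609444141388, 0.03550318256020546), 5.8201165199279785) [0.0553 0.0259]
0.0 0.008161165042917293 0.04290122023588771 0.12083402425366609
0.02 0.007662646971868778 0.04154989066584961 0.11885867412846014
0.04 0.009474927672434942 0.04306223744791093 0.11643624364736932
0.06 0.009029263642364489 0.04403640917609283 0.11447831312709386
0.08 0.01014364451669297 0.043203647390995435 0.11242973186672424
0.1 0.010226081523947666 0.043516349118129294 0.10987587223467188
0.11591696617540419
((0.5142434239387512, 0.2181549072265625), (0.14828376471996307, 0.2134123593568802), 4.830325126647949)
375 ((0.56842440366745, 0.22301220893859863), (0.21446578204631805, 0.05550752207636833), 89.76969146728516)
```

```bash
cat >> h.py <<'E'
def place(y,xr=-.0083):
    f0=manip.current_force()
    manip.move_l(rk(xr,y,.072),max_speed=.1)
    z=.068
    while z>.0615:
        manip.move_l(rk(xr,y,z),max_speed=.04); f=manip.current_force()-f0
        if f[2]>1.5: break
        z-=.001
    print("down",round(z,4),np.round(f,2))
    manip.set_gripper(0.25); manip.dwell(.2)
    print("released",np.round(manip.current_force()-f0,2))
def back(y):
    p=manip.current_ee_pos(); 
    manip.move_l(rk(-.06,y,p[2]),max_speed=.12)
E
python3 - <<'E'
from h import *
np.set_printoptions(precision=3,suppress=True)
place(.026); 
pic,d=manip.grab_frame("scene"); cv2.imwrite("pics/q1s.png",cv2.resize(pic[100:300,220:420,::-1],None,fx=3,fy=3))
back(.026)
pic,d=manip.grab_frame("scene"); cv2.imwrite("pics/q1t.png",cv2.resize(pic[100:300,220:420,::-1],None,fx=3,fy=3)); np.savez("q1.npz",pic=pic,d=d)
print(manip.current_time(),manip.current_ee_pos(),manip.current_force())
E
```

```text
down 0.063 [-2.03 -0.34  3.49]
released [0.28 0.14 1.41]
28.4083 [0.385 0.232 0.063] [-0.365 -0.218 -0.329]
```

View pics/q1t.png

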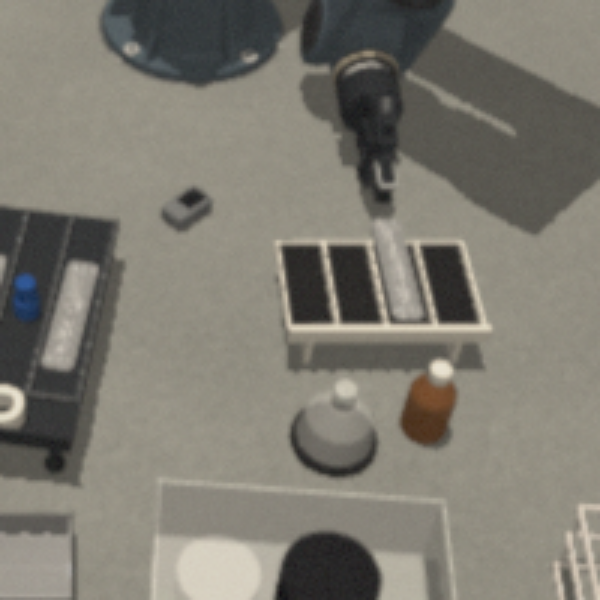

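The strip lies in the third bay, flat, its front end at about (383,222) in the enlarged view. I'll measure it, then push it back.

```bash
cat >> h.py <<'E'
def rackstrips(pic,d,n="scene",c=None,dz=0):
    P=cloud(n,d,c); g=pic.min(2)
    m=((P[...,2]>.045)&(P[...,2]<.060)&(P[...,0]>.38)&(P[...,0]<.64)&(P[...,1]>.08)&(P[...,1]<.35))
    Q=P[m]; G=g[m]; L=np.stack(tob_all(Q),1)
    for y in (-.078,-.026,.026,.078):
        k=(abs(L[:,1]-y)<.021)&(G>85)&(L[:,0]<.14)
        if k.sum()<60: continue
        r=cv2.minAreaRect(np.float32(L[k])); print("bay",y,k.sum(),"centre",np.round(r[0],4),"size",np.round(r[1],3),round(r[2],1),"x",np.round([np.percentile(L[k,0],1),np.percentile(L[k,0],99)],4),"z",np.round(np.percentile(Q[k,2],[5,50,95]),4))
def tob_all(Q):
    c,s=np.cos(RY),np.sin(RY); d=Q[:,:2]-RK; return c*d[:,0]+s*d[:,1],-s*d[:,0]+c*d[:,1]
def push(y,xend=-.011,z=.0535):
    manip.set_gripper(0.0)
    manip.move_l(rk(-.06,y,z),max_speed=.1); f0=manip.current_force()
    manip.move_l(rk(-.045,y,z),max_speed=.08); x=-.043
    while x<xend:
        manip.move_l(rk(x,y,z),max_speed=.04); f=(manip.current_force()-f0)@np.array([np.cos(RY),np.sin(RY),0])
        if abs(f)>.6: print(round(x,4),round(f,2),end="; ")
        if f<-7: break
        x+=.002 if x<-.02 else .001
    p=manip.current_ee_pos(); print("end tcp",tob(p,RK,RY))
    manip.move_l(rk(-.06,y,z),max_speed=.12)
E
python3 - <<'E'
from h import *
f=np.load("q1.npz"); rackstrips(f["pic"],f["d"])
push(.026)
pic,d=manip.grab_frame("scene"); rackstrips(pic,d); cv2.imwrite("pics/r1.png",cv2.resize(pic[100:300,220:420,::-1],None,fx=3,fy=3)); print(manip.current_time())
E
```

```text
bay -0.026 73 centre [ 0.0671 -0.0261] size [0.042 0.146] 89.9 x [-0.0044  0.1396] z [0.0463 0.0518 0.0591]
bay 0.026 428 centre [0.0515 0.025 ] size [0.177 0.041] 0.8 x [-0.0335  0.1392] z [0.0486 0.0532 0.0574]
bay 0.078 76 centre [0.0671 0.0779] size [0.145 0.041] 0.1 x [-0.0046  0.1395] z [0.0463 0.0524 0.0592]
-0.037 -1.01; -0.031 0.65; -0.025 -0.8; -0.023 -0.72; -0.017 0.76; -0.016 -8.6; end tcp [-0.01650213  0.02581444]
bay -0.078 64 centre [ 0.0673 -0.0787] size [0.145 0.041] 0.5 x [-0.0033  0.1396] z [0.0465 0.0512 0.0571]
bay -0.026 74 centre [ 0.0667 -0.026 ] size [0.042 0.146] 90.0 x [-0.0045  0.1397] z [0.0459 0.0513 0.0581]
bay 0.026 400 centre [0.0377 0.0262] size [0.042 0.204] 89.8 x [-0.0601  0.1387] z [0.0491 0.0534 0.0571]
bay 0.078 72 centre [0.0667 0.0782] size [0.146 0.04 ] 0.0 x [-0.0054  0.1395] z [0.0463 0.0527 0.0588]
33.9
```

View pics/r1.png

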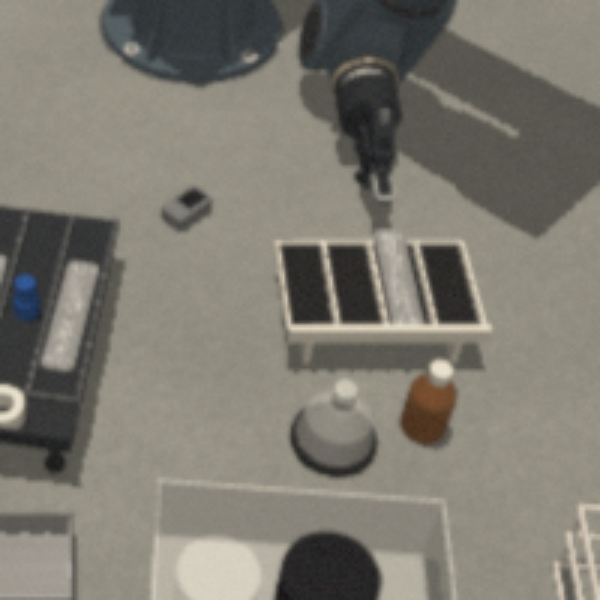

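```bash
cat >> h.py <<'E'
def lift(z=.28):
    p=manip.current_ee_pos(); manip.move_l([p[0],p[1],z],max_speed=.25)
def look(tag,p=(0.43,-0.23,0.32)):
    manip.move_ptp(p,down(0)); c=cal("wrist"); pic,d=manip.grab_frame("wrist")
    cv2.imwrite(f"pics/{tag}.png",pic[:,:,::-1]); S=strips(pic,d,c)
    for s in S: s["b"]=tob(s["c"]); print(np.round(s["b"],4),"L",round(s["L"],3),"W",round(s["W"],3),"yaw",round(s["yaw"],1),"px",np.round(s["px"]))
    return S
def slide(y,x,xe,fz=11):
    manip.set_gripper(0.0,60)
    z,f0=press(y,x,fz)
    if z is None: print("no contact"); return
    n=max(2,int(np.ceil((x-xe)/.03)))
    for xx in np.linspace(x,xe,n+1)[1:]:
        manip.move_l(bd(xx,y,z),max_speed=.07); f=manip.current_force(); fz_=f[2]-f0; print(round(xx,3),np.round(f-[0,0,f0],1))
        if fz_<8.5: z-=.0004
        elif fz_>15: z+=.0004
    manip.move_l(bd(xe,y,.16),max_speed=.2)
E
python3 - <<'E'
from h import *
lift(); S=look("b2",(0.40,-0.23,0.34)); print(manip.current_time())
E
```

```text
[0.1094 0.1242] L 0.076 W 0.036 yaw -7.0 px [329. 250.]
38.4833
```

View pics/b2.png

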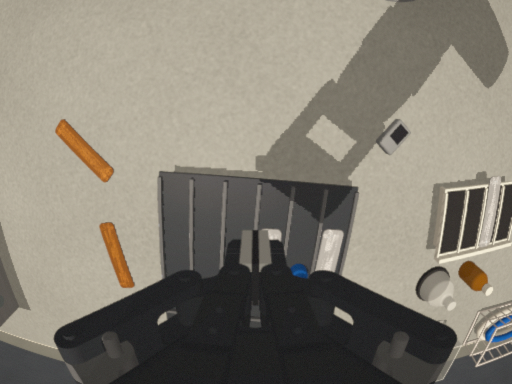

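The closed gripper hides most of the middle strip, but its front end shows at (274,232), where it was before. I'll slide it now.

Run:
```python
from h import *
slide(.0248,.18,.052)
manip.set_gripper(0.4)
S=look("b3",(0.36,-0.23,0.34)); print(manip.current_time())
```

```text
z 0.0625 f 2.3
z 0.0621 f 6.0
z 0.0617 f 9.6
z 0.0613 f 12.3
0.154 [-4.5  0.1 11.9]
0.129 [-4.6 -0.5 13. ]
0.103 [-4.  -0.9 13. ]
0.078 [-4.   0.1 13.3]
0.052 [-3.7  0.3 14.7]
[0.0305 0.0244] L 0.137 W 0.035 yaw -3.4 px [273. 224.]
48.3667
```

View pics/b3.png

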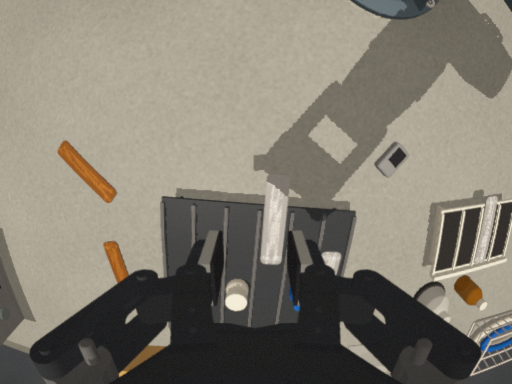

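The strip now reaches from (277,178), with its tip in shadow, to (272,262). Its back end is at x≈0.099, so its centre is at about (0.0245, 0.0245). Next comes the grasp and carry.

```bash
cat >> h.py <<'E'
def grasp(xc,y):
    x,z=grasp_pt(xc); R=fwd(BY,PT,-1)
    manip.set_gripper(0.4,60)
    manip.move_ptp(bd(x-.10,y,z+.10),R)
    manip.move_l(bd(x-.09,y,z),max_speed=.15); f0=manip.current_force()
    manip.move_l(bd(x-.03,y,z),max_speed=.12); f=manip.current_force()-f0; print("near",np.round(f,1))
    if np.linalg.norm(f)>6: return False
    manip.move_l(bd(x,y,z),max_speed=.06); print("in",np.round(manip.current_force()-f0,1))
    manip.set_gripper(0.0,60); print("grip",round(float(manip.current_grip_width()),4),np.round(manip.current_force()-f0,1))
    manip.move_l(bd(x,y,z+.02),max_speed=.06)
    manip.move_l(bd(x-.03,y,.16),max_speed=.15); 
    return True
def carry(y,tag):
    lift(.24)
    manip.move_ptp(rk(-.03,y,.20),RW)
    manip.move_l(rk(-.0083,y,.12),max_speed=.15)
    pic,d=manip.grab_frame("scene"); cv2.imwrite(f"pics/{tag}.png",cv2.resize(pic[100:300,150:400,::-1],None,fx=3,fy=3))
    P=cloud("scene",d); Q=P[(P[...,2]>.085)&(P[...,2]<.14)&(P[...,0]>.44)&(P[...,0]<.64)&(P[...,1]>.1)&(P[...,1]<.35)]
    L=np.stack(tob_all(Q),1); r=cv2.minAreaRect(np.float32(L)); 
    print("held",len(Q),np.round(r[0],4),np.round(r[1],3),round(r[2],1),"xmax",L[:,0].max(),"grip",round(float(manip.current_grip_width()),4))
E
python3 - <<'E'
from h import *
print(grasp(.0245,.0245))
pic,d=manip.grab_frame("wrist"); cv2.imwrite("pics/h2w.png",pic[:,:,::-1])
carry(-.026,"p2s"); print(manip.current_time())
E
```

```text
Traceback (most recent call last):
  File "h.py", line 139, in grasp
    manip.move_ptp(bd(x-.10,y,z+.10),R)
    ~~~~~~~~~~~~~~^^^^^^^^^^^^^^^^^^^^^
bench.Unreachable: the arm cannot take that pose within its joint ranges
```

Run:
```python
from h import *
for y in (.0245,.124):
  x,z=grasp_pt(.0245)
  for dy in (0,-20,20,35):
    print(y,dy)
    for dx in (0,-.03,-.06,-.09):
      row=[]
      for dz in (0,.03,.06,.1,.15):
        q=manip.inverse_kinematics(bd(x+dx,y,z+dz),fwd(BY+np.radians(dy),PT,-1)); row.append("None" if q is None else np.array2string(q,precision=1,suppress_small=True))
      print("  ",dx,row)
```

```text
0.0245 0
   0 ['[-1.1  1.1  2.5  2.2  1.7 -0.3]', '[-1.1  1.   2.5  2.2  1.6 -0.3]', '[-1.1  0.9  2.5  2.2  1.6 -0.2]', '[-1.1  0.7  2.5  2.2  1.5 -0.1]', '[-1.1  0.5  2.6  2.2  1.4  0.1]']
   -0.03 ['[-1.2  1.1  2.5  2.   1.7 -0.4]', '[-1.2  1.   2.5  2.1  1.6 -0.3]', '[-1.2  0.9  2.6  2.1  1.6 -0.3]', '[-1.2  0.7  2.6  2.1  1.5 -0.1]', '[-1.2  0.5  2.6  2.   1.4  0. ]']
   -0.06 ['[-1.3  1.1  2.5  1.9  1.6 -0.5]', '[-1.3  1.   2.6  1.9  1.6 -0.4]', '[-1.3  0.9  2.6  1.9  1.6 -0.4]', '[-1.3  0.7  2.6  1.9  1.5 -0.2]', 'None']
   -0.09 ['[-1.5  1.2  2.5  1.8  1.6 -0.6]', '[-1.5  1.1  2.6  1.8  1.6 -0.5]', '[-1.5  1.   2.6  1.8  1.6 -0.4]', 'None', 'None']
0.0245 -20
   0 ['[-0.7  1.1  2.5  2.8  2.  -0.1]', '[-0.7  1.   2.6  2.9  1.9 -0.1]', '[-0.7  0.9  2.6  2.9  1.8 -0.1]', '[-0.7  0.7  2.6  2.9  1.7 -0.1]', 'None']
   -0.03 ['[-0.8  1.2  2.6  2.7  2.1 -0.3]', '[-0.8  1.1  2.6  2.7  2.  -0.2]', 'None', 'None', 'None']
   -0.06 ['[-1.   1.3  2.6  2.5  2.1 -0.4]', 'None', 'None', 'None', 'None']
   -0.09 ['None', 'None', 'None', 'None', 'None']
0.0245 20
   0 ['[-1.2  1.   2.3  1.7  1
[... 2894 characters left out ...]
.2]', '[-1.   0.9  2.3  1.6  1.5 -0.1]', '[-1.   0.8  2.4  1.6  1.5 -0. ]', '[-1.   0.7  2.4  1.6  1.5  0.1]', '[-1.   0.5  2.4  1.6  1.5  0.2]']
   -0.03 ['[-1.1  1.   2.4  1.5  1.5 -0.2]', '[-1.1  0.9  2.4  1.5  1.5 -0.2]', '[-1.1  0.8  2.4  1.5  1.5 -0.1]', '[-1.1  0.7  2.4  1.5  1.5  0. ]', '[-1.1  0.5  2.4  1.5  1.5  0.2]']
   -0.06 ['[-1.2  1.   2.4  1.4  1.4 -0.3]', '[-1.2  0.9  2.4  1.4  1.4 -0.2]', '[-1.2  0.8  2.5  1.4  1.4 -0.1]', '[-1.2  0.7  2.5  1.4  1.5 -0. ]', '[-1.2  0.5  2.5  1.4  1.5  0.2]']
   -0.09 ['[-1.3  1.   2.4  1.3  1.4 -0.3]', '[-1.3  0.9  2.5  1.3  1.4 -0.3]', '[-1.3  0.8  2.5  1.3  1.4 -0.2]', '[-1.3  0.7  2.5  1.3  1.5 -0.1]', '[-1.3  0.5  2.5  1.3  1.5  0.1]']
```

```bash
python3 - <<'E'
s=open('h.py').read()
s=s.replace("manip.move_ptp(bd(x-.10,y,z+.10),R)\n    manip.move_l(bd(x-.09,y,z),max_speed=.15)","manip.move_ptp(bd(x-.06,y,z+.07),R)\n    manip.move_l(bd(x-.06,y,z),max_speed=.15)")
s=s.replace("manip.move_l(bd(x-.03,y,.16),max_speed=.15); \n    return True","manip.move_l(bd(x,y,.20),max_speed=.15); \n    return True").replace("    lift(.24)\n    manip.move_ptp(rk(-.03,y,.20),RW)","    lift(.22)\n    manip.move_ptp(rk(-.02,y,.18),RW)")
open('h.py','w').write(s)
E
python3 - <<'E'
from h import *
print(manip.inverse_kinematics(rk(-.02,-.026,.18),RW))
print(grasp(.0245,.0245))
pic,d=manip.grab_frame("wrist"); cv2.imwrite("pics/h2w.png",pic[:,:,::-1])
carry(-.026,"p2s"); print(manip.current_time())
E
```

```text
[0.57126586 0.66892705 2.55075042 3.62877229 1.53503731 0.03672654]
near [-1.2  0.3 -0.9]
in [ 0.2 -0.5  0.2]
grip 0.0144 [-0.2  0.7 -0.1]
True
held 335 [ 0.0525 -0.0267] [0.126 0.036] 1.1 xmax 0.11556119913923109 grip 0.007
56.7833
```

View pics/p2s.png

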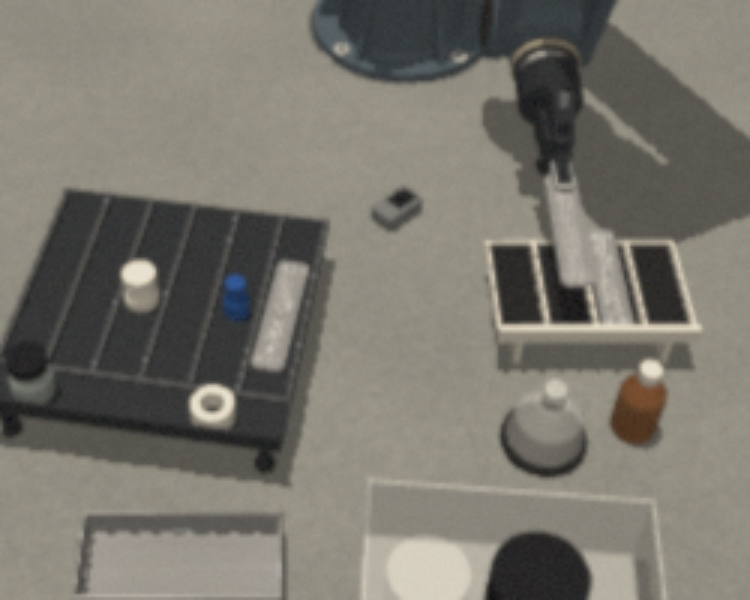

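View pics/h2w.png

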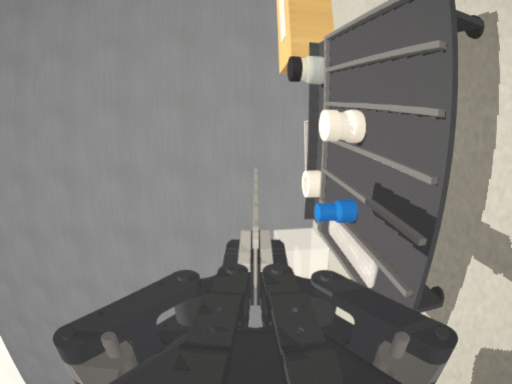

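The second strip hangs above the second bay, centred at y=-0.027. I'll place it and push it back.

Run:
```python
from h import *
place(-.026); back(-.026); push(-.026)
lift(.2)
pic,d=manip.grab_frame("scene"); rackstrips(pic,d); cv2.imwrite("pics/r2.png",cv2.resize(pic[100:300,150:400,::-1],None,fx=3,fy=3)); print(manip.current_time())
```

```text
down 0.063 [-1.89  0.25  1.94]
released [0.1  0.45 0.52]
-0.035 0.64; -0.031 0.8; -0.027 0.71; -0.025 0.82; -0.023 1.17; -0.016 -3.88; -0.015 -12.09; end tcp [-0.01580626 -0.02621038]
bay -0.026 385 centre [ 0.0608 -0.0265] size [0.041 0.158] 90.0 x [-0.0171  0.1396] z [0.049  0.0532 0.0572]
bay 0.026 392 centre [0.0601 0.0256] size [0.159 0.041] 0.1 x [-0.0172  0.1392] z [0.0489 0.0535 0.0573]
bay 0.078 71 centre [0.0672 0.0778] size [0.041 0.145] 90.0 x [-0.0049  0.1394] z [0.0459 0.0511 0.0577]
66.7333
```

View pics/r2.png

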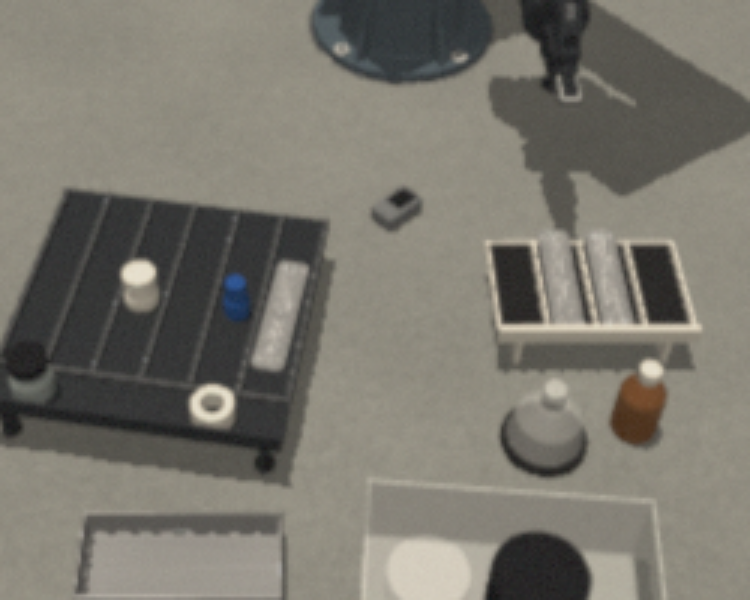

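Both strips stick out equally, with front ends at (555,236) and (600,236). The third strip is still in channel 6, at (281,315). I'll measure it and slide it.

Run:
```python
from h import *
lift(.28)
manip.set_gripper(0.4)
S=look("b4",(0.40,-0.33,0.33)); print(manip.current_time())
s=[s for s in S if s["L"]>.14]
if len(s)==1:
    xc,yc=s[0]["b"]
    slide(.124 if abs(yc-.124)<.006 else yc, xc+.028, .025+.028)
    manip.set_gripper(0.4); look("b5",(0.36,-0.25,0.34)); print(manip.current_time())
```

```text
[0.117  0.1244] L 0.093 W 0.036 yaw -5.9 px [386. 252.]
70.9667
```

```bash
ls -t pics | head -3
python3 - <<'E'
from h import *
def fz(y,xc,dy):
    pass
for dy in (15,20,25,30):
  for y in (-.078,.078):
    row=[]
    for x,z in ((-.0083,.065),(-.0083,.12),(-.02,.18),(-.06,.063)):
      # strip frame rotated about its normal
      R=fwd(RY,PT,-1); n=R[:,1]; a=np.radians(dy); Rz=cv2.Rodrigues(-n*a)[0]@R
      q=manip.inverse_kinematics(rk(x,y,z),Rz); row.append(None if q is None else np.round(q,2).tolist())
    print(dy,y,np.round(Rz[:,0],2),row)
E
```

```text
b4.png
r2.png
p2s.png
15 -0.078 [ 0.94  0.34 -0.1 ] [[-0.01, 1.16, 2.5, 2.76, 1.95, -0.16], [-0.01, 0.97, 2.57, 2.77, 1.84, -0.11], [-0.02, 0.72, 2.65, 2.78, 1.68, -0.05], [-0.05, 1.31, 2.58, 2.67, 2.16, -0.29]]
15 0.078 [ 0.94  0.34 -0.1 ] [[0.65, 1.04, 2.36, 3.45, 1.72, 0.11], [0.65, 0.87, 2.42, 3.45, 1.61, 0.07], [0.68, 0.66, 2.48, 3.47, 1.47, 0.03], [0.78, 1.1, 2.43, 3.58, 1.82, 0.19]]
20 -0.078 [ 0.9   0.42 -0.1 ] [[-0.12, 1.15, 2.49, 2.56, 1.89, -0.23], [-0.12, 0.96, 2.56, 2.58, 1.79, -0.16], [-0.13, 0.72, 2.63, 2.58, 1.65, -0.08], [-0.19, 1.3, 2.57, 2.43, 2.06, -0.42]]
20 0.078 [ 0.9   0.42 -0.1 ] [[0.57, 1.06, 2.38, 3.28, 1.77, 0.08], [0.57, 0.88, 2.44, 3.28, 1.65, 0.06], [0.59, 0.66, 2.5, 3.3, 1.5, 0.04], [0.68, 1.12, 2.45, 3.4, 1.89, 0.14]]
25 -0.078 [ 0.86  0.49 -0.09] [[-0.21, 1.14, 2.47, 2.39, 1.82, -0.27], [-0.21, 0.94, 2.54, 2.4, 1.73, -0.18], [-0.23, 0.71, 2.61, 2.4, 1.61, -0.08], [-0.3, 1.27, 2.55, 2.25, 1.93, -0.47]]
25 0.078 [ 0.86  0.49 -0.09] [[0.48, 1.07, 2.39, 3.1, 1.79, 0.03], [0.48, 0.89, 2.45, 3.1, 1.67, 0.04], [0.49, 0.67, 2.52, 3.12, 1.52, 0.04], [0.57, 1.14, 2.46, 3.2, 1.94, 0.07]]
30 -0.078 [ 0.82  0.57 -0.09] [[-0.28, 1.11, 2.44, 2.24, 1.74, -0.27], [-0.28, 0.93, 2.51, 2.25, 1.67, -0.18], [-0.3, 0.7, 2.58, 2.24, 1.57, -0.06], [-0.39, 1.24, 2.53, 2.1, 1.82, -0.48]]
30 0.078 [ 0.82  0.57 -0.09] [[0.39, 1.07, 2.39, 2.91, 1.79, -0.02], [0.39, 0.89, 2.45, 2.92, 1.68, 0.01], [0.4, 0.68, 2.52, 2.93, 1.53, 0.04], [0.46, 1.15, 2.47, 2.98, 1.96, -0.02]]
```

View pics/b4.png

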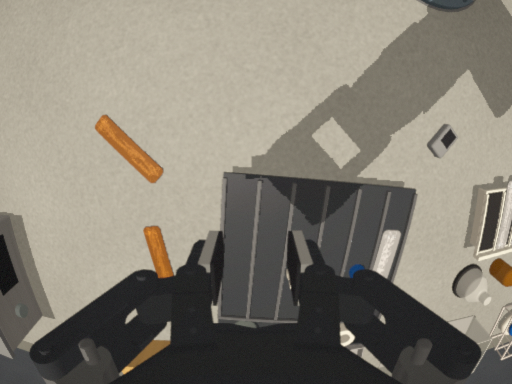

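The channel-6 strip's front end is at board x≈0.0705, so its centre is at about (0.1455, 0.1244). The finger partly hides it, so I'll slide from that estimate.

Run:
```python
from h import *
slide(.1244,.1735,.053)
manip.set_gripper(0.4); look("b5",(0.36,-0.25,0.34)); print(manip.current_time())
```

```text
z 0.0625 f 1.3
z 0.0615 f 11.4
0.149 [-4.3  0.  11.3]
0.125 [-3.4 -0.5 12.1]
0.101 [-4.6 -1.2 12.7]
0.077 [-3.4 -0.2 12.4]
0.053 [-3.5 -0.5 13.9]
[0.0264 0.1219] L 0.151 W 0.037 yaw -5.1 px [347. 226.]
80.85
```

View pics/b5.png

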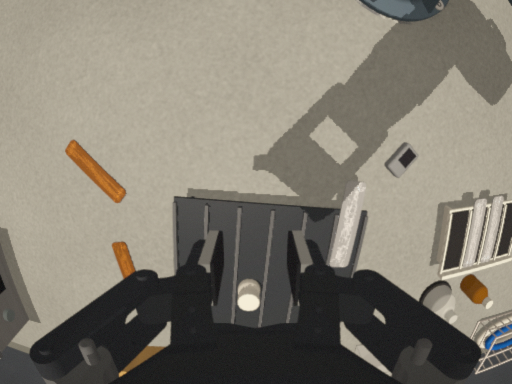

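```bash
cat >> h.py <<'E'
def rot(Y,dy=20):
    R=fwd(Y,PT,-1); return cv2.Rodrigues(-R[:,1]*np.radians(dy))[0]@R
E
python3 - <<'E'
from h import *
x,z=grasp_pt(.0255); y=.123+.004; R=rot(BY); print(R)
for a in ((x-.06,z+.07),(x-.06,z),(x-.03,z),(x,z),(x,.2),(x,.22)): assert manip.inverse_kinematics(bd(a[0],y,a[1]),R) is not None,a
manip.set_gripper(0.4,60)
manip.move_ptp(bd(x-.06,y,z+.07),R)
manip.move_l(bd(x-.06,y,z),max_speed=.12); f0=manip.current_force()
manip.move_l(bd(x-.03,y,z),max_speed=.1); f=manip.current_force()-f0; print("near",np.round(f,1)); assert np.linalg.norm(f)<6
manip.move_l(bd(x,y,z),max_speed=.06); print("in",np.round(manip.current_force()-f0,1))
pic,d=manip.grab_frame("wrist"); cv2.imwrite("pics/g3w.png",pic[:,:,::-1])
manip.set_gripper(0.0,60); print("grip",manip.current_grip_width(),np.round(manip.current_force()-f0,1))
manip.move_l(bd(x,y,z+.02),max_speed=.06)
manip.move_l(bd(x,y,.20),max_speed=.15)
pic,d=manip.grab_frame("wrist"); cv2.imwrite("pics/h3w.png",pic[:,:,::-1])
pic,d=manip.grab_frame("side"); cv2.imwrite("pics/h3s.png",pic[:,:,::-1])
print(manip.current_grip_width(),manip.current_time())
E
```

```text
[[ 0.95849859 -0.10420624 -0.26537053]
 [ 0.26764226  0.00820121  0.96348345]
 [-0.09822463 -0.9945219   0.03575084]]
near [-0.3 -1.2 -0.8]
in [-0.9 -1.1 -1.3]
grip 0.013643032649405896 [-0.1 -1.6 -1.2]
0.01581033221456776 86.5083
```

View pics/h3s.png

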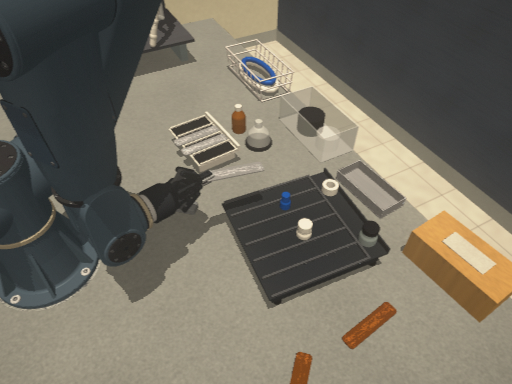

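View pics/h3w.png

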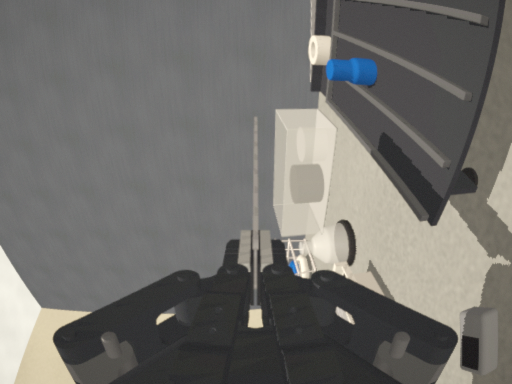

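The third strip is lifted and in line with the pads, at column 255 of the wrist picture. The board in the side picture holds only the tub, adaptor, jar and tape. I'll carry it to the bay at y = 0.078.

Run:
```python
from h import *
import h
h.RW=rot(RY)
carry(.082,"p3s"); print(manip.current_time(),manip.current_ee_pos())
```

```text
held 322 [0.0594 0.0771] [0.036 0.118] 88.6 xmax 0.11833309157425675 grip 0.0174
89.2833 [0.4316706  0.29185934 0.12061047]
```

View pics/p3s.png

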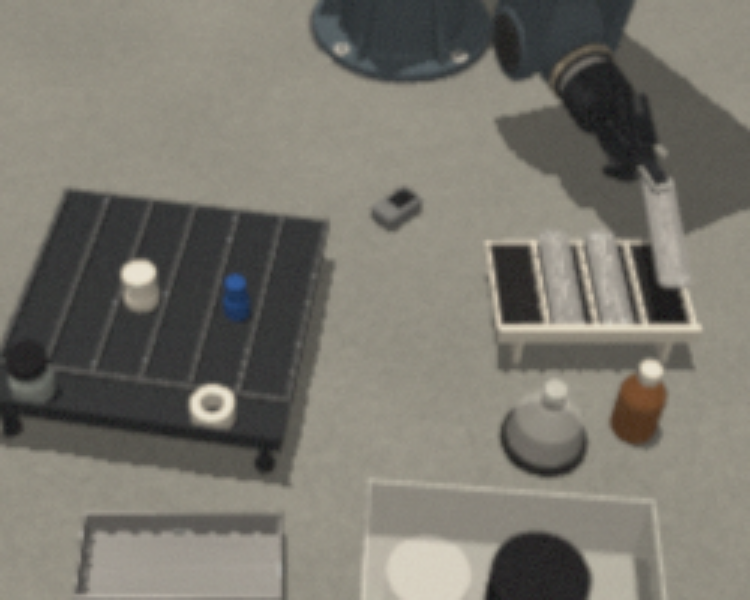

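Run:
```python
from h import *
place(.082); back(.082)
pic,d=manip.grab_frame("scene"); rackstrips(pic,d); cv2.imwrite("pics/q3.png",cv2.resize(pic[100:300,150:400,::-1],None,fx=3,fy=3))
manip.set_gripper(0.0)
manip.move_l(rk(-.06,.078,.0635),RW,max_speed=.08)
push(.078); lift(.28)
pic,d=manip.grab_frame("scene"); rackstrips(pic,d); 
# wrist view
manip.set_gripper(0.4)
manip.move_ptp((0.40,0.19,0.30),down(0)); c=cal("wrist"); pic,d=manip.grab_frame("wrist"); cv2.imwrite("pics/r3.png",pic[:,:,::-1])
rackstrips(pic,d,"wrist",c)
o=ortho("wrist",pic,c,.38,.68,.05,.35,.0525,.0005); cv2.imwrite("pics/r3o.png",o[:,:,::-1]); print(manip.current_time())
```

```text
down 0.063 [-1.5  -1.18  2.41]
released [ 0.67 -0.4  -0.35]
bay -0.078 66 centre [ 0.0671 -0.0779] size [0.146 0.042] 0.2 x [-0.0052  0.14  ] z [0.0465 0.0519 0.059 ]
bay -0.026 388 centre [ 0.0587 -0.0261] size [0.042 0.162] 89.9 x [-0.0177  0.1395] z [0.0488 0.0535 0.0576]
bay 0.026 392 centre [0.0597 0.0255] size [0.161 0.041] 0.5 x [-0.0188  0.1396] z [0.049  0.0533 0.0573]
bay 0.078 430 centre [0.0516 0.0779] size [0.042 0.177] 90.0 x [-0.0344  0.1396] z [0.0489 0.0533 0.0576]
-0.031 1.01; -0.029 0.89; -0.021 0.64; -0.019 1.17; -0.017 -5.13; -0.016 -13.77; end tcp [-0.01692498  0.07757452]
bay -0.026 393 centre [ 0.0598 -0.0262] size [0.042 0.16 ] 89.9 x [-0.0163  0.1393] z [0.0489 0.0534 0.0573]
bay 0.026 385 centre [0.0594 0.0257] size [0.042 0.161] 89.6 x [-0.0181  0.1391] z [0.0488 0.0533 0.0573]
bay 0.078 407 centre [0.0581 0.0779] size [0.164 0.042] 0.1 x [-0.0198  0.1393] z [0.0489 0.0532 0.0574]
bay -0.078 245 centre [ 0.0672 -0.0781] size [0.136 0.041] 0.4 x [-0.0009  0.1351] z [0.0468 0.0498 0.0581]
bay -0.026 2447 centre [ 0.0597 -0.026 ] size [0.042 0.153] 90.0 x [-0.015   0.1344] z [0.0496 0.0518 0.0532]
bay 0.026 1646 centre [0.0592 0.0216] size [0.041 0.153] 85.5 x [-0.0161  0.1332] z [0.0502 0.0519 0.0532]
bay 0.078 1968 centre [0.0574 0.078 ] size [0.042 0.152] 90.0 x [-0.0174  0.1303] z [0.0503 0.0519 0.0532]
103.9917
```

View pics/r3o.png

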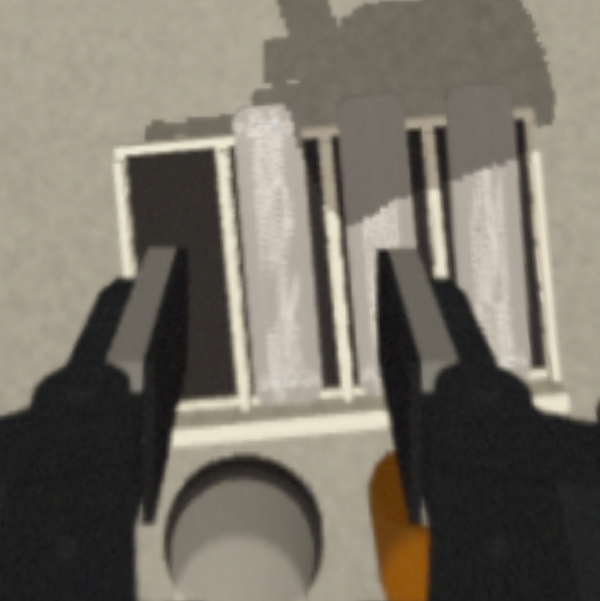

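View pics/q3.png

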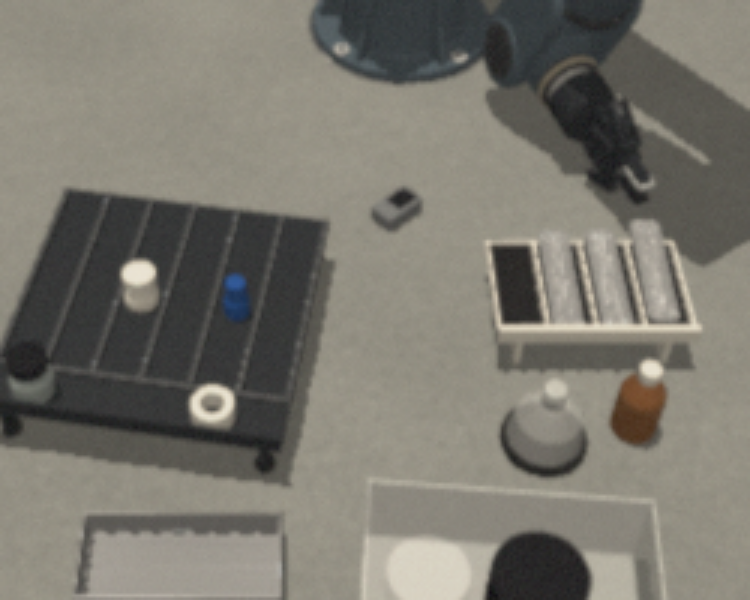

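The three strips lie in bays 2 to 4 with their front ends in line. The third looks about 1.5° out of line, so I'll take a clearer look.

```bash
cat >> h.py <<'E'
def edges(pic,c):
    g=cv2.cvtColor(pic,cv2.COLOR_RGB2GRAY)
    s=.0005; xs=np.arange(-.03,.15,s); ys=np.arange(-.11,.11,s)
    X=np.array([[rk(x,y,.0525) for y in ys] for x in xs]); p=X@c[1].T+c[2]
    r=np.hypot(p[...,0],p[...,1]); q=p[...,:2]/r[...,None]*np.arctan2(r,p[...,2])[...,None]*c[0][0,0]+c[0][:2,2]
    return cv2.remap(pic,q[...,0].astype(np.float32),q[...,1].astype(np.float32),cv2.INTER_LINEAR)
E
python3 - <<'E'
from h import *
manip.move_ptp((0.36,0.29,0.30),down(0.0)); c=cal("wrist"); pic,d=manip.grab_frame("wrist")
o=edges(pic,c); cv2.imwrite("pics/e3.png",cv2.resize(o[:,:,::-1],None,fx=1.6,fy=1.6)); rackstrips(pic,d,"wrist",c); print(manip.current_time())
E
```

```text
bay -0.078 107 centre [ 0.0323 -0.0781] size [0.067 0.042] 0.1 x [-0.0013  0.0049] z [0.0461 0.0492 0.0506]
bay -0.026 1085 centre [ 0.031  -0.0261] size [0.042 0.094] 89.9 x [-0.0154  0.073 ] z [0.05   0.0518 0.053 ]
bay 0.026 1411 centre [0.059  0.0256] size [0.041 0.152] 89.9 x [-0.016   0.1338] z [0.0503 0.0518 0.0535]
bay 0.078 2245 centre [0.0584 0.0781] size [0.042 0.153] 89.9 x [-0.0168  0.1337] z [0.0497 0.0518 0.0534]
104.55
```

View pics/e3.png

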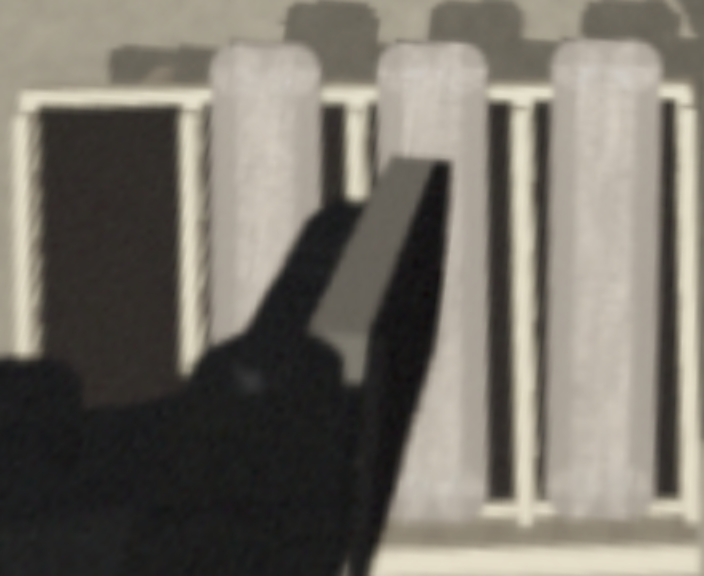

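In this view the strips are straight (within about 1°), their back ends level at row ~522, and none sits on a rib. Last, I'll check that the board is empty and the bystanders haven't moved.

Run:
```python
from h import *
lift(.35)
for n in ("scene","side"):
    pic,d=manip.grab_frame(n); cv2.imwrite(f"pics/{n}F.png",pic[:,:,::-1])
    for k in ("spatula1","jar","tape_roll","adaptor","gel_tub","mask","spray_bottle","pulse_meter"):
        print(n,k,[(np.round(r["at"],3).tolist(),round(r["confidence"],2)) for r in manip.look_for(n,k)])
```

```text
scene spatula1 [([0.613, -0.504, 0.005], 0.87), ([0.506, 0.188, 0.055], 0.83), ([0.5, 0.292, 0.054], 0.6), ([0.395, -0.544, 0.006], 0.56), ([0.503, 0.239, 0.052], 0.54)]
scene jar [([0.721, -0.34, 0.109], 0.61)]
scene tape_roll [([0.727, -0.163, 0.09], 0.49)]
scene adaptor [([0.726, -0.162, 0.088], 0.47), ([0.599, -0.155, 0.086], 0.45)]
scene gel_tub [([0.598, -0.258, 0.099], 0.67)]
scene mask [([0.708, 0.166, 0.047], 0.67)]
scene spray_bottle [([0.678, 0.258, 0.059], 0.94)]
scene pulse_meter [([0.38, 0.002, 0.018], 0.59), ([0.496, 0.291, 0.053], 0.45)]
side spatula1 [([0.499, 0.286, 0.049], 0.81), ([0.506, 0.186, 0.052], 0.74), ([0.418, -0.52, 0.002], 0.69), ([0.504, 0.234, 0.056], 0.64), ([0.601, -0.509, 0.004], 0.56)]
side jar [([0.706, -0.356, 0.107], 0.7)]
side tape_roll [([0.722, -0.168, 0.086], 0.66)]
side adaptor [([0.587, -0.167, 0.089], 0.72)]
side gel_tub [([0.374, -0.003, 0.021], 0.6), ([0.578, -0.263, 0.096], 0.52)]
side mask [([0.677, 0.144, 0.038], 0.84)]
side spray_bottle [([0.657, 0.246, 0.054], 0.91)]
side pulse_meter [([0.371, -0.002, 0.026], 0.78)]
```

View pics/sideF.png

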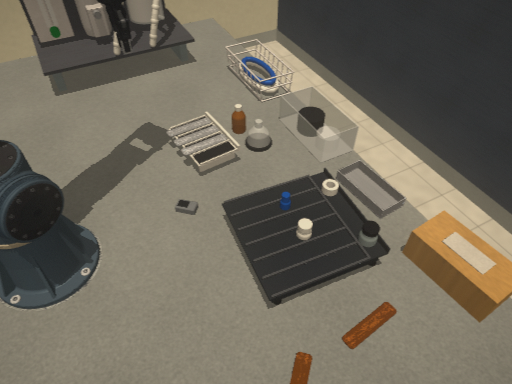

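View pics/sceneF.png

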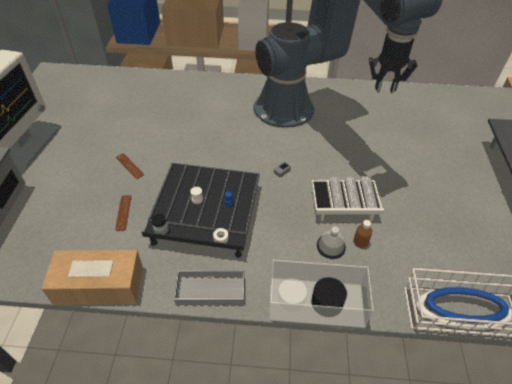

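The board is empty, the rack holds three strips side by side at (337–368,192), and the bystanders are where they were. I'm handing the job in.

```bash
python3 -c "
from bench import manip
print(manip.current_time()); manip.sign_off()"
```

```text
105.8
the job is handed in; nothing more can be done
```

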